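# Clamp a cast bracket in a lever fixture with a lift-collar lockout

## Robot

A 6-joint arm with a two-finger parallel gripper is mounted at the origin on the work surface. World frame = base frame: x ahead of the robot, y to its left, z up, the work surface at z = 0. Lengths are in m, angles in rad, forces in N, time in s.
With the tool pointing down it reaches from about 0.275 to 0.75 m from the base axis. Payload 10.2 kg.
Tool frame: the origin (TCP) lies midway between the tips of the shut fingers; the grasp point (between the pads) lies 19 mm behind it (bot.grasp_offset is the distance from the TCP to the grasp point, in m); z points along the fingers, y is the direction in which the jaws open and shut (so a half turn about z gives the same grasp; the last joint's range is limited). The gripper opens to 85 mm and grips with 20 to 120 N. Pads are 22 mm wide; open, the fingers measure 114 mm over their backs; the gripper's body (76 mm by 85 mm) begins 54 mm behind the grasp point. The pads swing forward as they close: fully open they stand 13 mm farther back than shut.
Start: joints at [0.902, 0.313, 1.498, -0, 1.331, -0.223], TCP at [0.226, 0.474, 0.231] pointing down, gripper open.
Joint ranges: [-2.94, 2.94], [-0.97, 2.17], [0.19, 2.56], [-1.23, 4.37], [0.02, 3.11], [-2.88, 2.88]. Speed limits (rad/s): [2.39, 2.39, 3.01, 3.14, 3.14, 3.14].

## Interface

Orientations are given as a unit quaternion [x, y, z, w].
In Python, from station import bot gives the robot as it stands.
- The arm moves only by the tool servo_tool, never from a script. Its argument "increments" is a list that holds one entry, the list of rows, each a list of 5 numbers: the closure, from 0 (fully open) to 1 (shut), then the shift along the tool's x, y, z in m, then the turn about the tool's z in rad. A call has 1 to 12 rows; each row shifts and turns the commanded pose from where the row before left it, along the tool's axes as they then stand; what a row does not reach is not made up. A row lasts 1/12 s, in which the tool goes at most 41.7 mm and 7.16 degrees, less where a joint would pass 70% of its speed; a pose out of reach is approached as far as the arm can. A call with a gripper value outside its range is refused whole. The fingers move at their own pace and stop on an object; "squeeze" is the grip in N (left out, the last holds). Time passes only in rows, so rows that do not move let the fingers close. It gives the time, the measured TCP pose, the force and the opening at its end, in the units of the state.
- bot.state(): the state, without advancing time (a new reading comes with each control period).
- bot.snapshot(name): name is "scene" or "top"; returns a dict with "color" (420x560x3 uint8, red, green, blue), "K" (3x3 intrinsics, pixels), "cam_to_world" (4x4, takes a point from camera to world coordinates). Camera axes: x right, y down, z forward; pixel columns grow to the right and rows downward; lengths in m; the calibration is good to about 2 mm. A picture is of the moment at which its call begins. There is no depth.
- bot.hand_in(): hands the job in, once; it reports no verdict.
The state is a dict: "clock": time; "joint_positions": joint angles; "joint_velocities": joint speeds; "joint_efforts": joint torques, N m; "eef_pos": TCP position; "eef_rot": TCP orientation; "wrist_force": force on the tool from outside, world axes, zero at the start; "torque": the same for the moment, N m; "gripper_width": opening from 0.0 (shut) to 1.0 (fully open).
Only numpy, scipy, OpenCV 4.12 (cv2) and the standard library are available. Lean on these libraries where they do the work, as an engineer would, in place of code of your own. Each camera call takes 0.05 s, during which the arm holds its last target.

## Task

Clamp the loose aluminium bracket in the bench fixture: lift the lockout collar on the lever so that it clears the gate, swing the lever right back to open the jaws, and set the bracket gently down flat in the nest between them, its long side along the jaws. Then lift the collar again, swing the lever through the gate to the clamped side and let the collar drop fully home so that the lever is locked. Never force the lever through the gate with the collar down, and leave the other things on the bench where they are.

Things in the scene. Friction and masses are not known exactly. Their poses are not given: they have to be found in the camera images.
- bracket: the loose workpiece, a bare aluminium casting of 0.35 to 0.65 kg standing on the bench left or right of the fixture: flat base 110 (x) x 56 (y) x 22 mm, with an upright rib on its middle and a round boss (22 mm diameter, 10 high) at each end, x = +-42 mm. Origin: centre of the underside; x along the length, z up. The same when turned half round.
- bracket_rib (a point): point in the bracket's rib, the place to grip (across y), 46 mm above the bracket's underside; axes as the bracket's. The rib is 56 long (x), 14 thick (y), stands on the base from 22 to 64 mm above the underside and has a dark bore through it.
- fixture: the clamp fixture, bolted down: steel base plate 150 (x) x 255 (y, from -135 to +120) x 14 mm with the lever housing at its -y end and the nest at its +y end. Origin: underside, 85 mm from the pivot in +y and 60.5 mm from the nest point in -y. x runs along the jaws and the hinge axis, y from lever to nest, z up.
- nest (a point): point on the nest floor, 14 mm above the bench, where the centre of the bracket's underside lies when clamped; axes as the fixture's. The fixed jaw's face is at y = +29.5 mm from it. Low lips, 8 mm high, close the nest's ends at x = +-62 mm. A bracket set down between the open jaws is pushed square against the fixed jaw as the lever is swung over.
- jaw_face (a point): middle of the foot of the moving jaw's face; axes as the fixture's. It moves 36 mm in +y per rad of the lever: from the nest point y = -28 mm at lever 0.36, -55.5 mm at lever -0.40 (the open nest's middle is then at y = -13 mm). Both jaws are 90 mm long and stand 22 mm above the nest floor, no higher than the bracket's base.
- pivot (a point): on the lever's hinge axis, 45 mm above the bench, y = -145.5 mm from the nest point; axes as the fixture's (x the hinge axis, y towards the nest). At lever value a the lever points from here along (0, sin a, cos a). Dark steel gate plates, 48 mm wide in x at most, stand round it to a radius of 106 mm, 122 mm at the gate step.
- lever (a joint): lever angle, rad: 0 upright, positive leaning over the nest (clamped), negative away from it (open). Stops at -0.40 (fully open) and 0.36. Starts clamped, 0.30 to 0.35; stays where left (friction about 0.3 N m). With the collar down its tooth meets the gate step, which bars about -0.01 to 0.27. A 14 mm steel rod whose round end is 209 mm from the pivot.
- collar (a joint): how far the collar is lifted along the lever, m: 0 fully down, stop at 0.020. Its tooth clears the gate step from 0.0135. A spring of about 5 N at the bottom and 8 N at the top sends it down again when let go, unless it is over the step.
- collar_mid (a point): point on the lever's axis in the collar's gripping part, 166 mm from the pivot when down; z along the lever to its end, x along the hinge axis. A steel sleeve of 36 mm diameter, from 29 mm below to 19 mm above this point, with a flange of 46 mm diameter below; the rod's end stands 43 mm above it. Best pinched along the hinge axis, hand in line with the lever.
- tray: bystander: open white parts tray 120 x 100 x 35 mm, origin at the centre of its underside
- bottle: bystander: white bottle 50 mm diameter, 140 high, origin at the centre of its underside
- jar: bystander: clear jar 60 mm diameter, 70 high, origin at the centre of its underside
- screwdriver: bystander: screwdriver with a yellow handle lying behind the right-hand part of the bench, about 200 mm long
- wrench: bystander: steel wrench lying near the robot on the right, 160 mm long
- mallet: bystander: hammer lying behind the fixture, 240 mm long
- carton: bystander: cardboard carton 90 x 120 x 80 mm, near the robot on the left
- chassis: bystander: open sheet-steel chassis 90 x 120 x 70 mm, on the far left
Things that resemble listed ones, but are neither listed nor needed, are in the scene too. Leave any turquoise or yellow look-alike of the bracket alone.

How it is judged:
By the outcome, as a careful person would: the job done as asked, in the order asked, and still so for the second after the job is handed in, with the robot touching nothing.
It also fails if it takes over 72 s, if anything falls off the work surface, if the arm or the gripper's body presses on something with over 40 N, if the wrist force passes 120 N, or if a joint passes its speed limit or range.

## Working session

There is one attempt and no reset: what is moved stays moved. The work goes in short steps, Python scripts to look and compute and a tool call to move; the robot and the scene stay as the last step left them, time stands still between calls to the robot, and variables do not carry over. Pictures are saved under pics/ and viewed, and the job is handed in when it is done.

Besides the shell and the picture viewer there is one more tool, called as name(argument=value, ...) on one line, values as JSON. servo_tool: Moves the arm, as the interface text tells. Its arguments: {"type":"object","properties":{"increments":{"type":"array","items":{"type":"array","items":{"type":"array","items":{"type":"number"}}}},"squeeze":{"type":"number"}},"required":["increments"]}

```bash
ls; mkdir -p pics; python3 - <<'E'
from station import bot
import cv2,numpy as np
s=bot.state()
for k,v in s.items(): print(k,np.round(v,3))
for n in("scene","top"):
    d=bot.snapshot(n); cv2.imwrite(f"pics/{n}0.png",d["color"][:,:,::-1]); print(n,d["K"].tolist(),np.round(d["cam_to_world"],4).tolist())
    np.savez(f"{n}.npz",K=d["K"],T=d["cam_to_world"])
E
```

```text
pics
clock 0.0
joint_positions [ 0.902  0.313  1.498  0.     1.331 -0.223]
joint_velocities [-0.     0.    -0.001 -0.002 -0.    -0.002]
joint_efforts [ 0.0000e+00 -4.1227e+01 -2.5974e+01 -0.0000e+00  4.0000e-03 -0.0000e+00]
eef_pos [0.226 0.473 0.231]
eef_rot [ 0.221  0.975 -0.001 -0.   ]
wrist_force [-0.543  0.403 -0.32 ]
torque [-0.025 -0.031  0.024]
gripper_width 1.001
scene [[445.4384525738521, 0.0, 286.8762175889097], [0.0, 445.4384525738521, 214.40482541644144], [0.0, 0.0, 1.0]] [[-0.4019, 0.7048, -0.5846, 1.2895], [0.9155, 0.2982, -0.2699, 0.389], [-0.0159, -0.6437, -0.7651, 1.1259], [0.0, 0.0, 0.0, 1.0]]
top [[437.50565966641585, 0.0, 277.92897562112046], [0.0, 437.50565966641585, 206.6650940623541], [0.0, 0.0, 1.0]] [[0.0252, -0.9947, 0.0996, 0.4354], [-0.9996, -0.0239, 0.0139, 0.0509], [-0.0114, -0.0999, -0.9949, 1.3599], [0.0, 0.0, 0.0, 1.0]]
```

View pics/scene0.png

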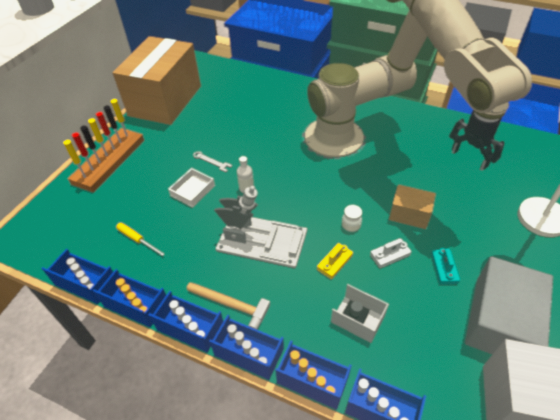

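View pics/top0.png

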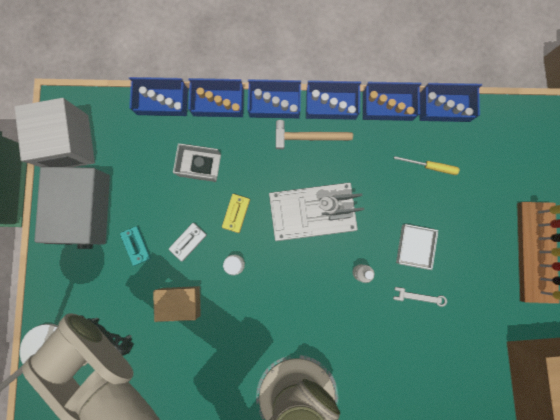

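```bash
python3 - <<'E'
import cv2
a=cv2.imread("pics/top0.png"); b=cv2.imread("pics/scene0.png")
cv2.imwrite("pics/c1.png",cv2.resize(a[170:250,260:370],None,fx=7,fy=7,interpolation=cv2.INTER_CUBIC))
cv2.imwrite("pics/c2.png",cv2.resize(a[215:270,155:225],None,fx=10,fy=10,interpolation=cv2.INTER_CUBIC))
cv2.imwrite("pics/c3.png",cv2.resize(b[150:270,205:315],None,fx=5,fy=5,interpolation=cv2.INTER_CUBIC))
cv2.imwrite("pics/c4.png",cv2.resize(b[220:290,310:470],None,fx=5,fy=5,interpolation=cv2.INTER_CUBIC))
E
```

```text
(no output)
```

View pics/c1.png

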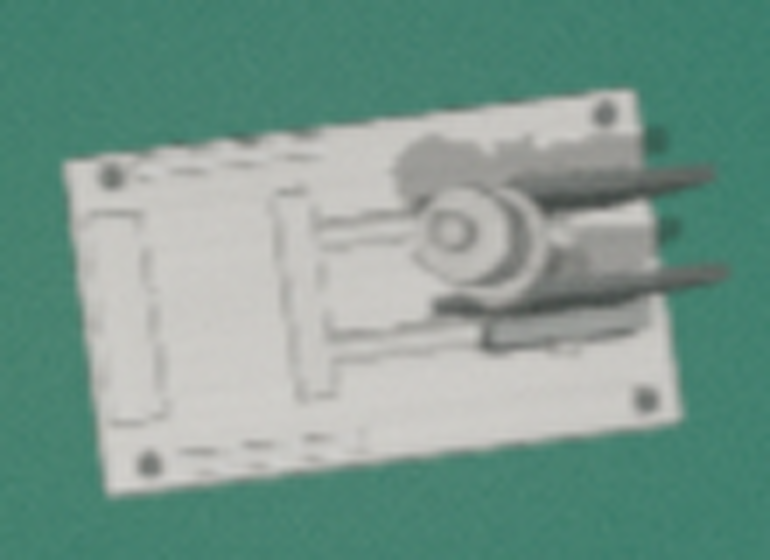

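View pics/c2.png

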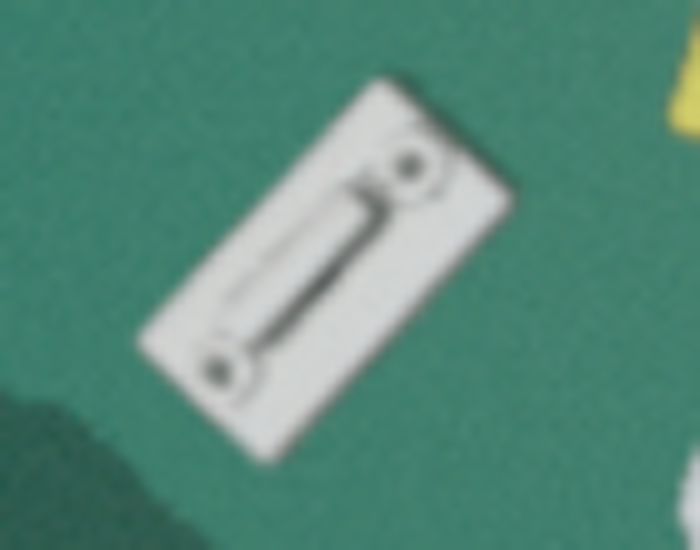

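View pics/c3.png

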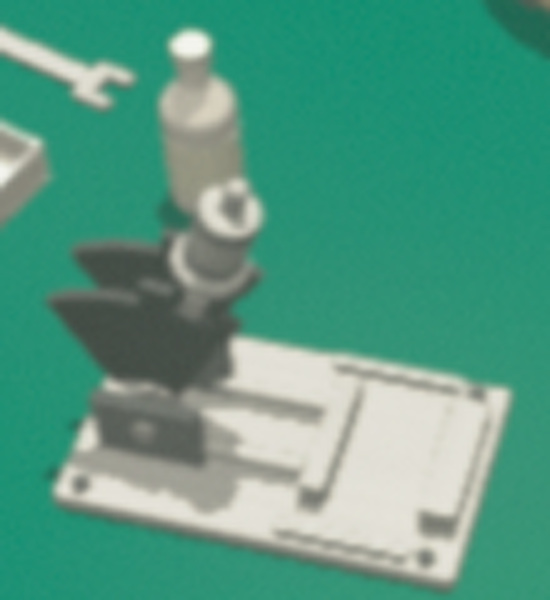

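View pics/c4.png

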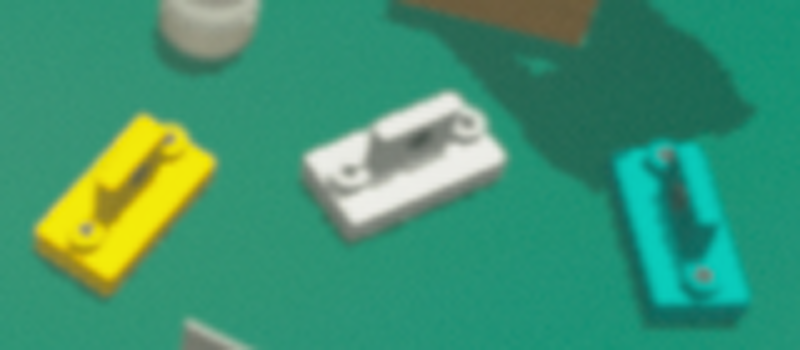

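```bash
cat > h.py <<'E'
import numpy as np, cv2
from scipy.optimize import least_squares
C={n:np.load(f"{n}.npz") for n in("scene","top")}
def proj(n,P):
    K,T=C[n]["K"],C[n]["T"]; P=np.atleast_2d(P)
    c=(P-T[:3,3])@T[:3,:3]; u=c@K.T; return u[:,:2]/u[:,2:]
def ray(n,uv,z):
    K,T=C[n]["K"],C[n]["T"]; d=T[:3,:3]@np.linalg.solve(K,[uv[0],uv[1],1]); o=T[:3,3]
    return o+d*(z-o[2])/d[2]
def crop(p,f,x0,y0): return (np.array(p,float)+.5)/f-.5+[x0,y0]
def place(x,y,yaw,L):
    c,s=np.cos(yaw),np.sin(yaw); L=np.atleast_2d(L)
    return np.c_[x+c*L[:,0]-s*L[:,1], y+s*L[:,0]+c*L[:,1], L[:,2]]
E
python3 - <<'E'
from h import *
# fixture
pt=crop([(62,160),(632,90),(685,420),(108,493)],7,260,170)
for p in pt: print(ray("top",p,.014).round(4))
ps=crop([(510,390),(450,578),(55,492)],5,205,150)
for p in ps: print("s",ray("scene",p,.014).round(4))
pb=crop([(380,78),(515,195),(268,462),(140,340)],10,155,215)
for p in pb: print("b",ray("top",p,.022).round(4))
for p in crop([(410,165),(220,372)],10,155,215): print("boss",ray("top",p,.032).round(4))
pbs=crop([(453,93),(507,160),(350,230),(305,158)],5,310,220)
for p in pbs: print("bs",ray("scene",p,.022).round(4))
E
```

```text
[0.6137 0.1002 0.014 ]
[ 0.651  -0.1517  0.014 ]
[ 0.5053 -0.1761  0.014 ]
[0.4671 0.076  0.014 ]
s [0.4658 0.0766 0.014 ]
s [0.6119 0.0974 0.014 ]
s [ 0.6492 -0.1509  0.014 ]
b [0.5146 0.3303 0.022 ]
b [0.4798 0.2873 0.022 ]
b [0.3968 0.3592 0.022 ]
b [0.4328 0.4001 0.022 ]
boss [0.4878 0.3179 0.032 ]
boss [0.4238 0.3728 0.032 ]
bs [0.3977 0.3601 0.022 ]
bs [0.4345 0.4026 0.022 ]
bs [0.52  0.33  0.022]
bs [0.4805 0.2907 0.022 ]
```

```bash
cat >> h.py <<'E'
from scipy.spatial.transform import Rotation as R
E
python3 - <<'E'
from h import *
pt=crop([(62,160),(632,90),(685,420),(108,493)],7,260,170)
ps=crop([(510,390),(450,578),(55,492)],5,205,150)
c={'pp':(.075,.12,.014),'pm':(.075,-.135,.014),'mm':(-.075,-.135,.014),'mp':(-.075,.12,.014)}
Lt=[c[k] for k in('pp','pm','mm','mp')]; Ls=[c[k] for k in('mp','pp','pm')]
f=lambda q:np.r_[(proj("top",place(*q,Lt))-pt).ravel(),(proj("scene",place(*q,Ls))-ps).ravel()]
s=least_squares(f,[.56,-.03,.15]);F=s.x;print("fix",F.round(4),s.fun.round(2))
nest=place(*F,[0,.0605,.014]);piv=place(*F,[0,-.085,.045]);print(nest,piv)
pb=crop([(380,78),(515,195),(268,462),(140,340)],10,155,215)
pbs=crop([(350,230),(305,158),(453,93),(507,160)],5,310,220)
pbs=pbs[[0,1,2,3]]
L=[(.055,.028,.022),(.055,-.028,.022),(-.055,-.028,.022),(-.055,.028,.022)]
# correspondence: far(.515,.330),( .48,.287),( .397,.359),(.433,.400)
hb=crop([(410,165),(220,372)],10,155,215)
Lh=[(.042,0,.032),(-.042,0,.032)]
f=lambda q:np.r_[(proj("top",place(*q,L))-pb).ravel(),(proj("scene",place(*q,L))-pbs).ravel(),(proj("top",place(*q,Lh))-hb).ravel()]
s=least_squares(f,[.456,.344,-.7]);print("br",s.x.round(4),s.fun.round(2))
tip=crop((455,230),7,260,170)
for a in np.arange(.26,.39,.02):
    P=place(*F,[0,-.085+.207*np.sin(a),.045+.207*np.cos(a)]); 
    print(a.round(2),(proj("top",P)-[260,170])[0]*7+3, (proj("scene",P)-[205,150])[0]*5+2)
np.savez("pose.npz",F=F,B=s.x)
from station import bot
print(bot.grasp_offset, R.from_quat(bot.state()["eef_rot"]).as_matrix().round(3))
E
```

```text
fix [ 0.5574 -0.0305  0.1516] [ 0.25  0.11  0.32 -0.29 -0.28  0.53 -0.27  0.63  0.12 -0.13  0.44  0.61
 -0.92  0.48]
[[0.54824107 0.02929806 0.014     ]] [[ 0.57021211 -0.11453352  0.045     ]]
br [ 0.4566  0.3451 -0.7096] [-0.05 -0.65 -0.24 -0.11 -0.16  0.05 -0.66 -0.14  0.5  -0.84 -0.8  -0.38
 -0.04 -0.3  -0.03 -0.38  0.05 -0.23  0.11 -0.33]
0.26 [480.22517178 226.59279797] [216.96620498 177.84915278]
0.28 [469.10776923 228.30565595] [224.04808077 180.53253146]
0.3 [458.05317956 230.03104618] [231.10001514 183.30837118]
0.32 [447.06795088 231.76787673] [238.11807817 186.17507443]
0.34 [436.15853684 233.5150525 ] [245.09836825 189.13098007]
0.36 [425.33128962 235.27147655] [252.03701602 192.17436507]
0.38 [414.59245332 237.03605147] [258.93018817 195.30344642]
0.0187 [[-0.902  0.431 -0.001]
 [ 0.431  0.902 -0.001]
 [ 0.    -0.001 -1.   ]]
```

servo_tool(increments=[[[0,0,0,-0.012,0.12],[0,0,0,-0.012,0.12],[0,0,0,-0.012,0.12],[0,0,0,-0.012,0.12],[0,0,0,-0.012,0.12],[0,0,0,-0.012,0.12],[0,0,0,-0.012,0.12],[0,0,0,-0.012,0.12],[0,0,0,0,0.014]]])

```text
clock: 0.85
eef_pos: [0.2267, 0.4741, 0.3291]
eef_rot: [0.653, 0.757, 0.002, -0.0]
wrist_force: [-0.9, -0.2, 0.1]
gripper_width: 0.999
```

```bash
cat >> h.py <<'E'
def go(p,yaw_y=None):
    "offset to TCP target p in tool axes, and turn about tool z so tool y lies along yaw_y (mod pi)"
    from station import bot
    s=bot.state(); M=R.from_quat(s["eef_rot"]).as_matrix(); p=np.ravel(p)
    print("clk",round(s["clock"],2),"tcp",np.round(s["eef_pos"],4),"shift",(M.T@(p-s["eef_pos"])).round(4),"F",np.round(s["wrist_force"],1),"w",round(s["gripper_width"],3),"j",np.round(s["joint_positions"],2))
    if yaw_y is not None:
        a=np.arctan2(M[1,1],M[0,1]); d=(yaw_y-a+np.pi/2)%np.pi-np.pi/2; print("turn",round(-d,4))
    return M
_p=np.load("pose.npz") if __import__("os").path.exists("pose.npz") else None
F=_p["F"]; B=_p["B"]
def lev(a,r): return place(*F,[0,-.085+r*np.sin(a),.045+r*np.cos(a)])[0]
E
python3 - <<'E'
from h import *
g=lev(.31,.166); print(g); go(g+[0,0,.12],F[2])
E
```

```text
[ 0.56256532 -0.06447447  0.20308737]
clk 0.85 tcp [0.2267 0.4741 0.3291] shift [-0.5818  0.2537  0.0054] F [-0.9 -0.2  0.1] w 0.999 j [0.9  0.26 1.31 0.   1.56 0.76]
turn -0.005
```

servo_tool(increments=[[[0,-0.03,0.013,0,0],[0,-0.03,0.013,0,0],[0,-0.03,0.013,0,0],[0,-0.03,0.013,0,0],[0,-0.03,0.013,0,0],[0,-0.03,0.013,0,0],[0,-0.03,0.013,0,0],[0,-0.03,0.013,0,0],[0,-0.03,0.013,0,0],[0,-0.03,0.013,0,0],[0,-0.03,0.013,0,0],[0,-0.03,0.013,0,0]]])

```text
clock: 1.85
eef_pos: [0.4351, 0.1397, 0.3265]
eef_rot: [0.65, 0.76, -0.0, -0.0]
wrist_force: [0.1, 0.8, 0.3]
gripper_width: 0.999
```

servo_tool(increments=[[[0,-0.03,0.013,0,0],[0,-0.03,0.013,0,0],[0,-0.03,0.013,0,0],[0,-0.03,0.013,0,0],[0,-0.03,0.013,0,0],[0,-0.03,0.013,0,0],[0,-0.02,0.01,0,0],[0,-0.01,0.01,0,0],[0,0,0,0,0],[0,0,0,0,0]]])

```text
clock: 2.68
eef_pos: [0.5631, -0.0516, 0.3261]
eef_rot: [0.651, 0.759, -0.0, -0.001]
wrist_force: [-0.3, 0.6, -0.5]
gripper_width: 0.998
```

```bash
python3 - <<'E'
from h import *
g=lev(.31,.166); go(g-[0,0,.0187],F[2])
from station import bot
for n in("scene","top"):
    cv2.imwrite(f"pics/{n}1.png",bot.snapshot(n)["color"][:,:,::-1])
b=cv2.imread("pics/scene1.png")
cv2.imwrite("pics/c5.png",cv2.resize(b[110:270,165:325],None,fx=3.7,fy=3.7,interpolation=cv2.INTER_CUBIC))
E
```

```text
clk 2.68 tcp [ 0.5631 -0.0516  0.3261] shift [-0.0127 -0.0022  0.1417] F [-0.3  0.6 -0.5] w 0.998 j [-0.3   0.36  1.19  0.    1.59 -0.45]
turn 0.001
```

View pics/c5.png

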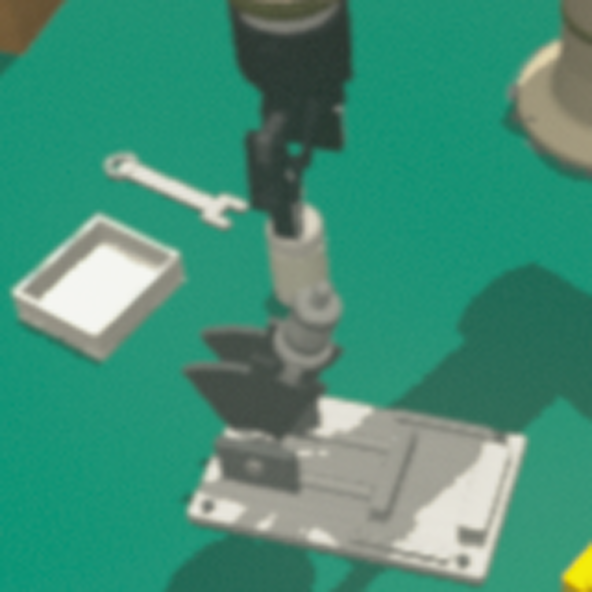

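servo_tool(increments=[[[0,-0.006,-0.001,0.01,0],[0,-0.007,-0.001,0.02,0],[0,0,0,0.025,0],[0,0,0,0.025,0],[0,0,0,0.025,0],[0,0,0,0.02,0],[0,0,0,0.012,0],[0,0,0,0.005,0],[0,0,0,0,0],[0,0,0,0,0]]])

```text
clock: 3.62
eef_pos: [0.5632, -0.0647, 0.1859]
eef_rot: [0.652, 0.759, 0.0, 0.0]
wrist_force: [-0.3, -0.4, 0.8]
gripper_width: 1.002
```

```bash
python3 - <<'E'
from h import *
g=lev(.31,.166); go(g-[0,0,.0187],F[2])
from station import bot
for n in("scene","top"):
    cv2.imwrite(f"pics/{n}2.png",bot.snapshot(n)["color"][:,:,::-1])
b=cv2.imread("pics/scene2.png");a=cv2.imread("pics/top2.png")
cv2.imwrite("pics/c6.png",np.hstack([cv2.resize(b[150:250,205:305],(390,390),interpolation=cv2.INTER_CUBIC),cv2.resize(a[160:260,270:370],(390,390),interpolation=cv2.INTER_CUBIC)]))
E
```

```text
clk 3.62 tcp [ 0.5632 -0.0647  0.1859] shift [ 0.0003 -0.0006  0.0015] F [-0.3 -0.4  0.8] w 1.002 j [-0.32  0.44  1.44 -0.    1.26 -0.47]
turn 0.0
```

View pics/c6.png

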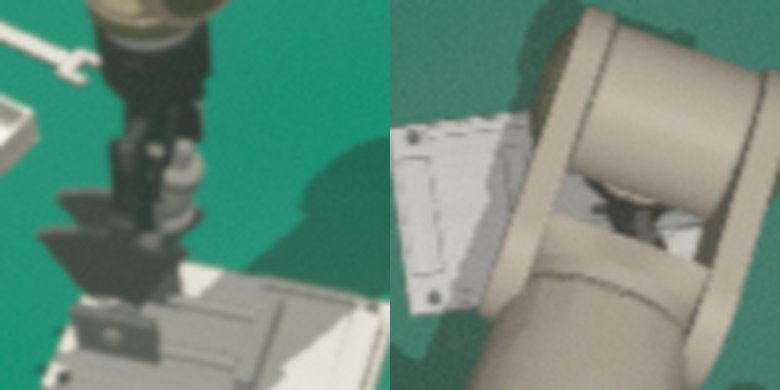

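```bash
python3 - <<'E'
from h import *
for d in(-.05,0,.05):
    p=np.array([.5632+d*np.cos(F[2]),-.0647+d*np.sin(F[2]),.199]); print(d,((proj("scene",p)-[205,150])*3.9)[0])
print(((proj("scene",lev(.31,.166))-[205,150])*3.9)[0],((proj("scene",lev(.31,.209))-[205,150])*3.9)[0])
E
```

```text
-0.05 [189.97493056 132.83668712]
0 [168.87849257 181.21160099]
0.05 [146.7169489  232.02884163]
[169.08998798 176.88112215] [182.05754896 140.80782556]
```

servo_tool(increments=[[[1,0,0,0,0],[1,0,0,0,0],[1,0,0,0,0],[1,0,0,0,0],[1,0,0,0,0],[1,0,0,0,0],[1,0,0,0,0],[1,0,0,0,0],[1,0,0,0,0],[1,0,0,0,0]]], squeeze=60)

```text
clock: 4.55
eef_pos: [0.5621, -0.0647, 0.1859]
eef_rot: [0.652, 0.758, -0.001, -0.001]
wrist_force: [-9.8, 0.2, 7.3]
gripper_width: 0.405
```

```bash
python3 - <<'E'
from h import *
go(lev(.31,.166)-[0,0,.0187],F[2])
from station import bot
print(bot.state()["torque"])
E
```

```text
clk 4.55 tcp [ 0.5621 -0.0647  0.1859] shift [0.0002 0.0005 0.0015] F [-9.8  0.2  7.3] w 0.405 j [-0.32  0.44  1.44 -0.    1.27 -0.47]
turn -0.0005
[0.04922306 1.43626205 0.0660552 ]
```

servo_tool(increments=[[[1,0,-0.001,0,0],[1,0.001,0,-0.003,0],[1,0.001,0,-0.003,0],[1,0.001,0,-0.003,0],[1,0.001,0,-0.003,0],[1,0.001,0,-0.004,0],[1,0,0,0,0],[1,0,0,0,0]]])

```text
clock: 5.22
eef_pos: [0.5611, -0.0598, 0.201]
eef_rot: [0.652, 0.758, -0.0, -0.001]
wrist_force: [-2.4, -1.7, -8.1]
gripper_width: 0.402
```

```bash
python3 - <<'E'
from h import *
go(lev(.31,.183)-[0,0,.0187],F[2])
from station import bot
print(bot.state()["torque"])
b=bot.snapshot("scene")["color"][:,:,::-1]
cv2.imwrite("pics/c7.png",cv2.resize(b[150:250,205:305],(600,600),interpolation=cv2.INTER_CUBIC))
E
```

```text
clk 5.22 tcp [ 0.5611 -0.0598  0.201 ] shift [0.0004 0.0007 0.0004] F [-2.4 -1.7 -8.1] w 0.402 j [-0.31  0.42  1.42 -0.    1.3  -0.46]
turn -0.0005
[-0.39810303  0.34275703 -0.06464951]
```

View pics/c7.png

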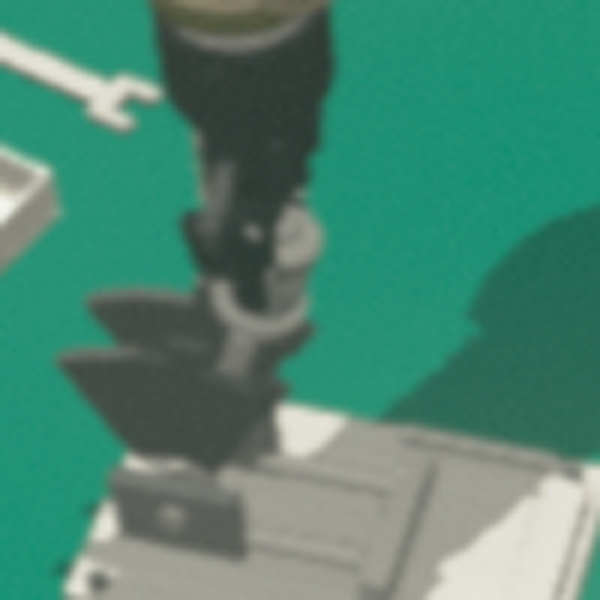

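servo_tool(increments=[[[1,0.001,-0.001,-0.002,0],[1,0,0,0,0],[1,-0.006,0,-0.002,0],[1,-0.006,0,-0.0015,0],[1,-0.006,0,-0.0015,0],[1,-0.0065,0,-0.0011,0],[1,-0.0065,0,-0.001,0],[1,-0.0065,0,-0.0008,0],[1,0,0,0,0]]])

```text
clock: 6.02
eef_pos: [0.5666, -0.0966, 0.2112]
eef_rot: [0.652, 0.758, 0.001, 0.0]
wrist_force: [4.8, -0.7, -9.0]
gripper_width: 0.405
```

```bash
cat >> h.py <<'E'
def polar():
    from station import bot
    s=bot.state(); M=R.from_quat(s["eef_rot"]).as_matrix(); g=np.array(s["eef_pos"])-.0187*M[:,2]*1
    d=g-lev(0,0); y=-np.sin(F[2])*d[0]+np.cos(F[2])*d[1]; x=np.cos(F[2])*d[0]+np.sin(F[2])*d[1]
    Fw=np.array(s["wrist_force"]); 
    a=np.arctan2(y,d[2]); e=np.array([-np.sin(F[2])*np.sin(a),np.cos(F[2])*np.sin(a),np.cos(a)]); t=np.array([-np.sin(F[2])*np.cos(a),np.cos(F[2])*np.cos(a),-np.sin(a)])
    print("clk",s["clock"],"a",a.round(4),"r",np.hypot(y,d[2]).round(4),"x",x.round(4),"y,z",y.round(4),d[2].round(4),"Frad",(Fw@e).round(1),"Ftan",(Fw@t).round(1),"T",np.round(s["torque"],2),"w",round(s["gripper_width"],3))
E
python3 -c "
from h import *
polar()"
```

```text
clk 6.0167 a 0.0985 r 0.1858 x -0.0009 y,z 0.0183 0.1849 Frad -9.1 Ftan -0.5 T [ 0.08 -0.77  0.36] w 0.405
```

servo_tool(increments=[[[1,-0.006,0.0005,-0.0003,0],[1,-0.0067,0,-0.0002,0],[1,-0.0065,0,0,0],[1,-0.0065,0,0,0],[1,-0.0065,0,0.0005,0],[1,-0.0065,0,0.0005,0],[1,-0.0128,0,0.002,0],[1,-0.0127,0,0.0028,0],[1,-0.0125,0,0.0036,0],[1,-0.0138,0,0.0052,0],[1,-0.002,0,0.001,0],[1,0,0,0,0]]])

```text
clock: 7.02
eef_pos: [0.5804, -0.189, 0.1965]
eef_rot: [0.652, 0.758, -0.0, 0.001]
wrist_force: [-0.6, 1.0, 0.5]
gripper_width: 0.005
```

```bash
python3 -c "
from h import *
polar()
from station import bot
b=bot.snapshot('scene')['color'][:,:,::-1]
cv2.imwrite('pics/c8.png',cv2.resize(b[150:270,195:315],(600,600),interpolation=cv2.INTER_CUBIC))"
```

```text
clk 7.0167 a -0.4156 r 0.186 x -0.0012 y,z -0.0751 0.1702 Frad 0.1 Ftan 1.2 T [0.01 0.04 0.02] w 0.005
```

View pics/c8.png

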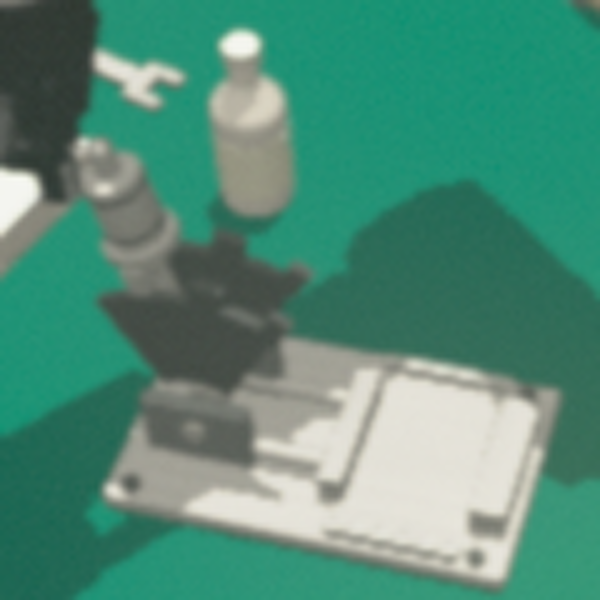

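```bash
python3 -c "
from h import *
for a in (-.40,-.36,-.32,-.28,-.24,-.2): print(a,((proj('scene',lev(a,.207))-[195,150])*5+2)[0].round(0),((proj('scene',lev(a,.185))-[195,150])*5+2)[0].round(0),((proj('scene',lev(a,.135))-[195,150])*5+2)[0].round(0))
for y in (-.0555,-.052,-.048): 
  for x in(-.045,.045): print(y,((proj('scene',place(*F,[x,y+.0605,.036]))-[195,150])*5+2)[0].round(0))
"
```

```text
-0.4 [ 42. 147.] [ 62. 175.] [105. 236.]
-0.36 [ 54. 146.] [ 72. 174.] [113. 235.]
-0.32 [ 66. 145.] [ 83. 173.] [121. 235.]
-0.28 [ 79. 144.] [ 94. 173.] [129. 234.]
-0.24 [ 92. 144.] [106. 172.] [137. 234.]
-0.2 [105. 144.] [118. 173.] [145. 235.]
-0.0555 [372. 368.]
-0.0555 [330. 481.]
-0.052 [378. 370.]
-0.052 [336. 482.]
-0.048 [384. 371.]
-0.048 [342. 483.]
```

servo_tool(increments=[[[0,0,0,-0.025,0],[0,0,0,-0.03,0],[0,0,0,-0.03,0],[0,0,0,-0.025,0],[0,0.012,0,0,0],[0,0.013,0,0,0],[0,0.012,0,0,0],[0,0,0,0,0]]])

```text
clock: 7.73
eef_pos: [0.5743, -0.1481, 0.3055]
eef_rot: [0.651, 0.759, -0.0, -0.001]
wrist_force: [0.9, -0.1, -0.3]
gripper_width: 1.002
```

```bash
python3 -c "
from h import *
polar(); go(lev(-.23,.166)-[0,0,.0187],F[2])
from station import bot
b=bot.snapshot('scene')['color'][:,:,::-1]
cv2.imwrite('pics/c9.png',cv2.resize(b[130:250,195:315],(600,600),interpolation=cv2.INTER_CUBIC))"
```

```text
clk 7.7333 a -0.1207 r 0.2813 x -0.001 y,z -0.0339 0.2792 Frad -0.2 Ftan -0.3 T [ 0.01  0.01 -0.03] w 1.002
clk 7.73 tcp [ 0.5743 -0.1481  0.3055] shift [-0.0042  0.0011  0.1176] F [ 0.9 -0.1 -0.3] w 1.002 j [-0.45  0.43  1.14  0.    1.57 -0.6 ]
turn 0.002
```

View pics/c9.png

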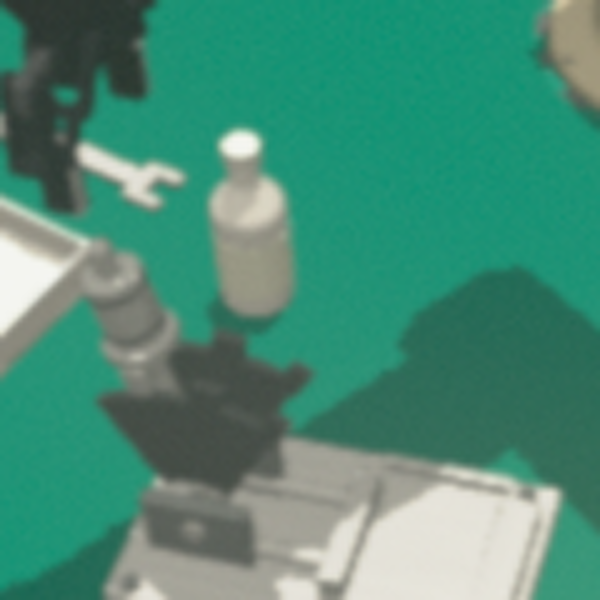

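servo_tool(increments=[[[0,-0.004,0.001,0.01,0],[0,0,0,0.02,0],[0,0,0,0.025,0],[0,0,0,0.025,0],[0,0,0,0.02,0],[0,0,0,0.012,0],[0,0,0,0.006,0],[0,0,0,0,0],[0.5,0,0,0,0],[1,0,0,0,0],[1,0,0,0,0],[1,0,0,0,0]]], squeeze=100)

```text
clock: 8.78
eef_pos: [0.5766, -0.1549, 0.1888]
eef_rot: [0.652, 0.758, 0.0, 0.001]
wrist_force: [-0.6, 0.4, 0.8]
gripper_width: 0.449
```

servo_tool(increments=[[[1,0,0,0,0],[1,0,0,0,0],[1,0,0,0,0],[1,0,0,0,0],[1,0,0,0,0],[1,0,0,0,0]]])

```text
clock: 9.28
eef_pos: [0.5759, -0.1553, 0.1892]
eef_rot: [0.652, 0.758, -0.001, 0.0]
wrist_force: [-5.5, -1.5, 5.7]
gripper_width: 0.401
```

```bash
python3 -c "
from h import *
polar()
from station import bot
b=bot.snapshot('scene')['color'][:,:,::-1]
cv2.imwrite('pics/c10.png',cv2.resize(b[130:250,195:315],(600,600),interpolation=cv2.INTER_CUBIC))"
```

```text
clk 9.2833 a -0.2475 r 0.168 x -0.0005 y,z -0.0412 0.1629 Frad 5.7 Ftan 0.8 T [-0.07  1.09  0.06] w 0.401
```

View pics/c10.png

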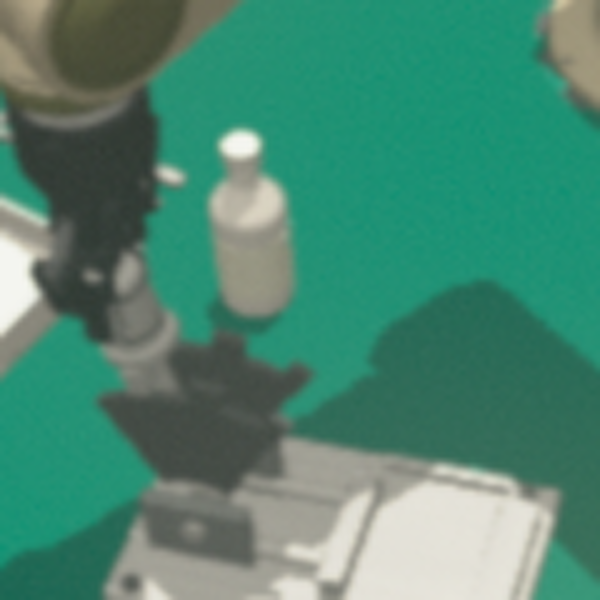

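servo_tool(increments=[[[0.3,0,0,0,0],[0.3,0,0,0,0],[0.3,0,0,0,0],[0.3,0.005,0,0,0],[0.3,0,0,0,0],[1,0,0,0,0],[1,0,0,0,0],[1,0,0,0,0],[1,0,0,0,0],[1,0,0,0,0],[1,0,0,0,0],[1,0,0,0,0]]])

```text
clock: 10.33
eef_pos: [0.5751, -0.1501, 0.1886]
eef_rot: [0.652, 0.758, -0.001, -0.0]
wrist_force: [-5.1, -0.0, 4.0]
gripper_width: 0.397
```

```bash
python3 -c "
from h import *
polar()
"
```

```text
clk 10.3333 a -0.2179 r 0.1662 x -0.0006 y,z -0.0359 0.1623 Frad 3.7 Ftan 1.6 T [0.01 0.89 0.03] w 0.397
```

servo_tool(increments=[[[1,-0.004,0,0.001,0],[1,-0.004,0,0.001,0],[1,-0.004,0,0.001,0],[1,-0.004,0,0.0015,0],[1,0,0,0,0]]])

```text
clock: 10.75
eef_pos: [0.5775, -0.1663, 0.184]
eef_rot: [0.652, 0.759, -0.001, -0.001]
wrist_force: [-5.5, -1.2, 5.8]
gripper_width: 0.399
```

```bash
python3 -c "
from h import *
polar()
from station import bot
b=bot.snapshot('scene')['color'][:,:,::-1]
cv2.imwrite('pics/c11.png',cv2.resize(b[130:250,195:315],(600,600),interpolation=cv2.INTER_CUBIC))"
```

```text
clk 10.75 a -0.3201 r 0.1661 x -0.0006 y,z -0.0523 0.1577 Frad 5.6 Ftan 1.5 T [0.26 0.95 0.58] w 0.399
```

View pics/c11.png

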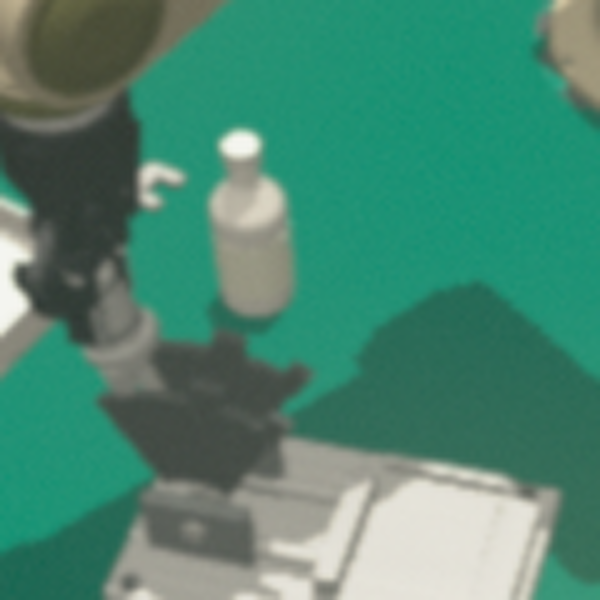

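servo_tool(increments=[[[1,-0.004,0,0.0014,0],[1,-0.004,0,0.0015,0],[1,-0.004,0,0.0016,0],[1,-0.003,0,0.0012,0],[1,0,0,0,0]]])

```text
clock: 11.22
eef_pos: [0.5796, -0.1793, 0.1797]
eef_rot: [0.65, 0.76, 0.0, -0.001]
wrist_force: [-11.6, 8.9, 15.2]
gripper_width: 0.399
```

```bash
python3 -c "
from h import *
polar()
"
```

```text
clk 11.2167 a -0.4032 r 0.1668 x -0.0005 y,z -0.0654 0.1534 Frad 9.9 Ftan 15.7 T [1.1  1.62 1.72] w 0.399
```

servo_tool(increments=[[[0,0,0,0,0],[0,0,0,0,0],[0,0,0,0,0],[0,0,0,0,0],[0,0,0,0,0],[0,0,0,-0.025,0],[0,0,0,-0.03,0],[0,0,0,-0.03,0],[0,0,0,-0.03,0],[0,0,0,0,0]]])

```text
clock: 12.05
eef_pos: [0.5816, -0.1812, 0.2992]
eef_rot: [0.652, 0.758, 0.001, 0.005]
wrist_force: [0.4, 0.4, 1.3]
gripper_width: 0.997
```

```bash
python3 -c "
from h import *
go([B[0],B[1],.24],B[2]+np.pi/2)
from station import bot
b=bot.snapshot('scene')['color'][:,:,::-1]
cv2.imwrite('pics/c12.png',cv2.resize(b[130:270,185:325],(600,600),interpolation=cv2.INTER_CUBIC))
for y in (-.0585,-.0555,-.052): 
  for x in(-.045,.045): print(y,((proj('scene',place(*F,[x,y+.0605,.036]))-[185,130])*600/140)[0].round(0))
for a in(-.40,-.36): print(((proj('scene',lev(a,.207))-[185,130])*600/140)[0].round(0))
"
```

```text
clk 12.05 tcp [ 0.5816 -0.1812  0.2992] shift [ 0.5395 -0.0449  0.0555] F [0.4 0.4 1.3] w 0.997 j [-0.49  0.47  1.1   0.    1.56 -0.65]
turn -0.7102
-0.0585 [356. 399.]
-0.0585 [320. 495.]
-0.0555 [360. 400.]
-0.0555 [324. 496.]
-0.052 [365. 401.]
-0.052 [329. 497.]
[ 77. 210.]
[ 87. 209.]
```

View pics/c12.png

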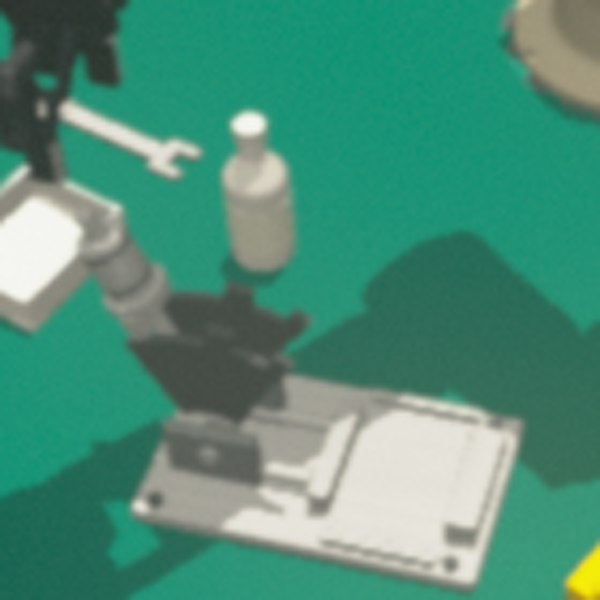

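servo_tool(increments=[[[0,0.015,-0.001,0,0],[0,0.025,-0.002,0,0],[0,0.03,-0.003,0,0],[0,0.03,-0.003,0,0],[0,0.03,-0.003,0,0],[0,0.03,-0.003,0,0],[0,0.03,-0.003,0,0],[0,0.03,-0.003,0,0],[0,0.03,-0.003,0,0],[0,0.03,-0.003,0,0],[0,0.03,-0.003,0,0],[0,0.03,-0.003,0,0]]])

```text
clock: 13.1
eef_pos: [0.4956, 0.1519, 0.2916]
eef_rot: [0.652, 0.758, -0.001, -0.001]
wrist_force: [0.0, -0.6, -0.4]
gripper_width: 1.0
```

servo_tool(increments=[[[0,0.03,-0.002,0,0],[0,0.03,-0.002,0,0],[0,0.03,-0.002,0,0],[0,0.03,-0.002,0,0],[0,0.03,-0.002,0,0],[0,0.03,-0.002,0,0],[0,0.02,-0.002,0,-0.1],[0,0,0,0,-0.12],[0,0,0,0,-0.12],[0,0,0,0,-0.12],[0,0,0,0,-0.12],[0,0,0,0,-0.12]]])

```text
clock: 14.1
eef_pos: [0.4524, 0.3462, 0.2914]
eef_rot: [0.349, 0.937, -0.001, -0.001]
wrist_force: [-0.4, 0.1, 0.6]
gripper_width: 1.001
```

servo_tool(increments=[[[0,0,0,0,0],[0,0,0,0,0]]])

```text
clock: 14.27
eef_pos: [0.4525, 0.3462, 0.2919]
eef_rot: [0.354, 0.935, -0.001, -0.001]
wrist_force: [0.4, 0.1, 0.0]
gripper_width: 1.001
```

```bash
python3 -c "
from h import *
go([B[0],B[1],.046-.0187],B[2]+np.pi/2)
from station import bot
b=bot.snapshot('scene')['color'][:,:,::-1]
cv2.imwrite('pics/c13.png',cv2.resize(b[130:290,310:470],(600,600),interpolation=cv2.INTER_CUBIC))
"
```

```text
clk 14.27 tcp [0.4525 0.3462 0.2919] shift [-0.004   0.0024  0.2646] F [0.4 0.1 0. ] w 1.001 j [ 0.45  0.38  1.25 -0.    1.52 -0.4 ]
turn -0.0139
```

View pics/c13.png

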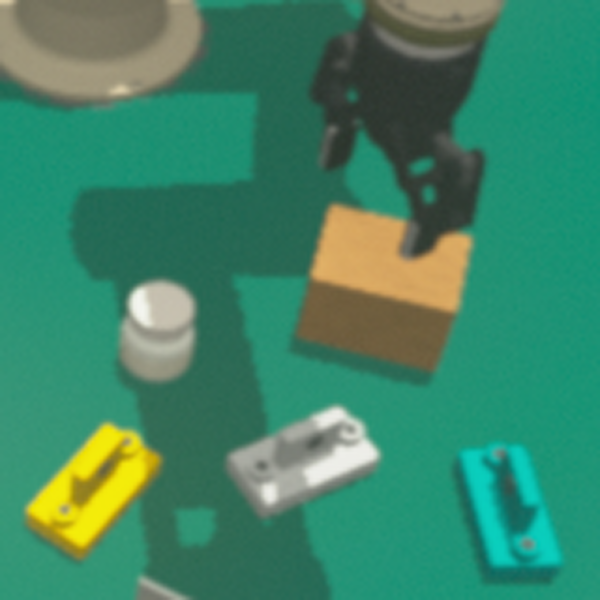

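servo_tool(increments=[[[0,-0.004,0.0024,0.015,-0.014],[0,0,0,0.03,0],[0,0,0,0.035,0],[0,0,0,0.035,0],[0,0,0,0.035,0],[0,0,0,0.03,0],[0,0,0,0.025,0],[0,0,0,0.02,0],[0,0,0,0.015,0],[0,0,0,0.01,0],[0,0,0,0,0],[0,0,0,0,0]]])

```text
clock: 15.32
eef_pos: [0.4573, 0.3455, 0.0431]
eef_rot: [0.346, 0.938, -0.0, -0.0]
wrist_force: [0.0, -0.1, 0.7]
gripper_width: 1.002
```

```bash
python3 -c "
from h import *
go([B[0],B[1],.046-.0187],B[2]+np.pi/2)
from station import bot
b=bot.snapshot('scene')['color'][:,:,::-1]
cv2.imwrite('pics/c14.png',cv2.resize(b[190:290,340:440],(600,600),interpolation=cv2.INTER_CUBIC))
"
```

```text
clk 15.32 tcp [0.4573 0.3455 0.0431] shift [ 0.0003 -0.0007  0.0158] F [ 0.  -0.1  0.7] w 1.002 j [ 0.44  0.63  1.55 -0.    0.96 -0.42]
turn 0.0025
```

View pics/c14.png

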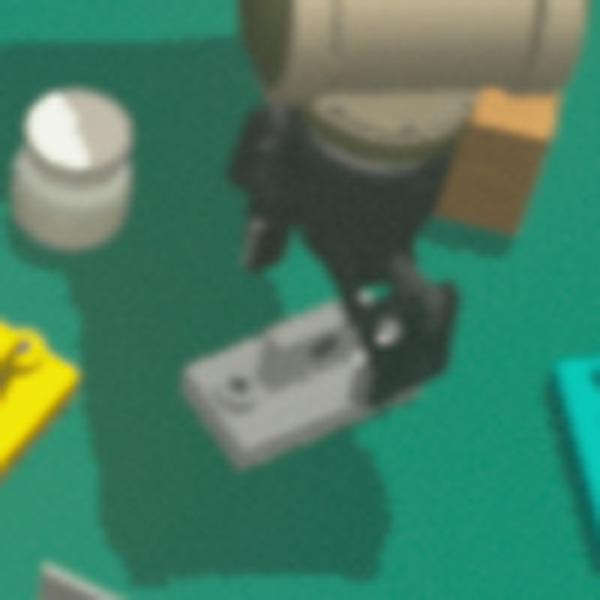

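```bash
python3 -c "
from h import *
u=np.array([np.cos(B[2]+np.pi/2),np.sin(B[2]+np.pi/2),0])
for d in(-.05,0,.05): print(d,((proj('scene',np.array([.4573,.3455,.056])+d*u)-[340,190])*6)[0].round(0))
print(((proj('scene',place(*B,[[-.028,0,.064],[.028,0,.064],[0,0,.064]]))-[340,190])*6).round(0))
"
```

```text
-0.05 [257. 255.]
0 [314. 327.]
0.05 [373. 403.]
[[364. 296.]
 [268. 337.]
 [316. 316.]]
```

servo_tool(increments=[[[0,0,-0.0005,0.008,0],[0,0,0,0.006,0],[0,0,0,0.002,0],[0,0,0,0,0],[0.6,0,0,0,0],[1,0,0,0,0],[1,0,0,0,0],[1,0,0,0,0],[1,0,0,0,0],[1,0,0,0,0],[1,0,0,0,0],[1,0,0,0,0]]], squeeze=70)

```text
clock: 16.37
eef_pos: [0.4568, 0.3451, 0.027]
eef_rot: [0.346, 0.938, -0.0, -0.0]
wrist_force: [-1.1, -0.6, 1.6]
gripper_width: 0.153
```

servo_tool(increments=[[[1,0,0,0,0],[1,0,0,0,0],[1,0,0,0,0],[1,0,0,0,0]]])

```text
clock: 16.7
eef_pos: [0.4569, 0.345, 0.027]
eef_rot: [0.346, 0.938, -0.0, -0.0]
wrist_force: [-1.7, -2.2, 2.7]
gripper_width: 0.151
```

```bash
python3 -c "
from h import *
go([B[0],B[1],.046-.0187],B[2]+np.pi/2)"
```

```text
clk 16.7 tcp [0.4569 0.345  0.027 ] shift [ 0.0003 -0.0001 -0.0003] F [-1.7 -2.2  2.7] w 0.151 j [ 0.44  0.65  1.56  0.    0.93 -0.42]
turn 0.0037
```

servo_tool(increments=[[[1,0,0,-0.005,0],[1,0,0,-0.015,0],[1,0,0,-0.025,0],[1,0,0,-0.03,0],[1,0,0,-0.03,0],[1,0,0,-0.025,0],[1,0,0,-0.01,0],[1,0,0,0,-0.05],[1,0,0,0,-0.1],[1,0,0,0,-0.1],[1,0,0,0,-0.1],[1,0,0,0,-0.1]]])

```text
clock: 17.7
eef_pos: [0.4564, 0.3448, 0.1654]
eef_rot: [0.125, 0.992, -0.001, -0.001]
wrist_force: [-0.5, -0.6, -3.9]
gripper_width: 0.154
```

servo_tool(increments=[[[1,0,0,0,-0.1],[1,0,0,0,-0.1],[1,0,0,0,-0.1],[1,0,0,0,-0.08],[1,0,0,0,-0.025],[1,0,0,0,0]]])

```text
clock: 18.2
eef_pos: [0.4565, 0.3449, 0.1659]
eef_rot: [-0.074, 0.997, -0.0, -0.001]
wrist_force: [-0.2, 0.1, -3.9]
gripper_width: 0.154
```

```bash
python3 -c "
from h import *
print(go(place(*F,[0,.0605-.013,.014+.027]),F[2]+np.pi/2).round(2))
from station import bot
b=bot.snapshot('scene')['color'][:,:,::-1]
cv2.imwrite('pics/c15.png',cv2.resize(b[130:290,300:460],(600,600),interpolation=cv2.INTER_CUBIC))
"
```

```text
clk 18.2 tcp [0.4565 0.3449 0.1659] shift [-0.0442 -0.3387  0.125 ] F [-0.2  0.1 -3.9] w 0.154 j [ 0.44  0.47  1.44  0.    1.23 -1.28]
turn -0.0029
[[-0.99 -0.15 -0.  ]
 [-0.15  0.99 -0.  ]
 [ 0.   -0.   -1.  ]]
```

View pics/c15.png

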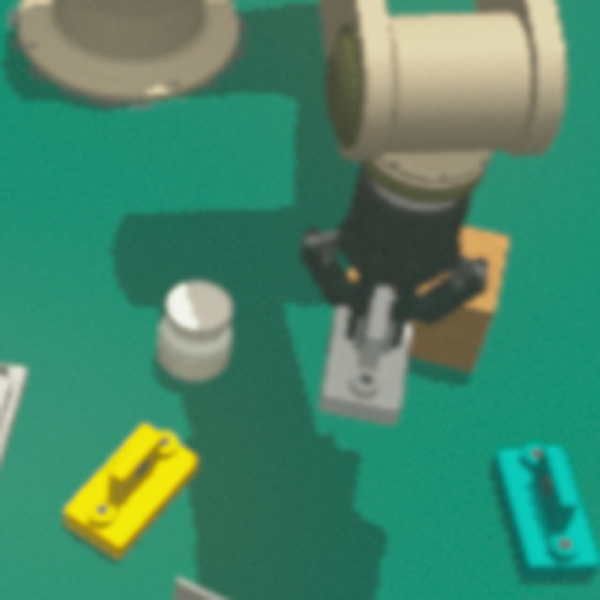

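servo_tool(increments=[[[1,-0.001,-0.012,0,0],[1,-0.003,-0.025,0,0],[1,-0.004,-0.03,0,0],[1,-0.004,-0.03,0,0],[1,-0.004,-0.03,0,0],[1,-0.004,-0.03,0,0],[1,-0.004,-0.03,0,0],[1,-0.004,-0.03,0,0],[1,-0.004,-0.03,0,0],[1,-0.004,-0.03,0,0],[1,-0.004,-0.03,0,0],[1,-0.003,-0.02,0,0]]])

```text
clock: 19.25
eef_pos: [0.5483, 0.0249, 0.1668]
eef_rot: [-0.073, 0.997, -0.0, 0.0]
wrist_force: [-0.4, 0.5, -4.6]
gripper_width: 0.152
```

servo_tool(increments=[[[1,-0.001,-0.01,0,-0.003],[1,0,-0.002,0,0],[1,0,0,0.015,0],[1,0,0,0.02,0],[1,0,0,0.015,0],[1,0,0,0.005,0],[1,0,0,0,0],[1,0,0,0,0]]])

```text
clock: 19.92
eef_pos: [0.551, 0.0169, 0.1126]
eef_rot: [-0.076, 0.997, -0.0, 0.0]
wrist_force: [-0.6, -1.1, -4.4]
gripper_width: 0.153
```

```bash
python3 -c "
from h import *
go(place(*F,[0,.0605-.013,.014+.027]),F[2]+np.pi/2)
from station import bot
b=bot.snapshot('scene')['color'][:,:,::-1]
cv2.imwrite('pics/c16.png',cv2.resize(b[150:290,185:325],(600,600),interpolation=cv2.INTER_CUBIC))
"
```

```text
clk 19.92 tcp [0.551  0.0169 0.1126] shift [ 0.0009 -0.0003  0.0716] F [-0.6 -1.1 -4.4] w 0.153 j [-0.18  0.49  1.57  0.    1.08 -1.91]
turn 0.001
```

View pics/c16.png

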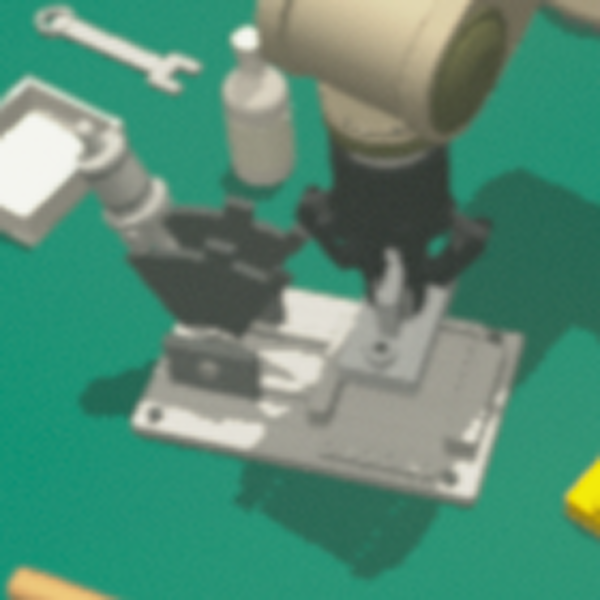

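servo_tool(increments=[[[1,0.001,0,0.01,0],[1,0,0,0.015,0],[1,0,0,0.015,0],[1,0,0,0.012,0],[1,0,0,0.008,0],[1,0,0,0.004,0],[1,0,0,0.002,0],[1,0,0,0.001,0],[1,0,0,0.001,0],[1,0,0,0,0]]])

```text
clock: 20.8
eef_pos: [0.55, 0.0162, 0.0443]
eef_rot: [-0.076, 0.997, -0.0, 0.0]
wrist_force: [0.3, -0.1, -4.5]
gripper_width: 0.158
```

```bash
python3 -c "
from h import *
go(place(*F,[0,.0605-.013,.014+.027]),F[2]+np.pi/2)
"
```

```text
clk 20.8 tcp [0.55   0.0162 0.0443] shift [-0.0002  0.0002  0.0033] F [ 0.3 -0.1 -4.5] w 0.158 j [-0.18  0.58  1.63  0.    0.93 -1.91]
turn 0.0006
```

servo_tool(increments=[[[1,0,0,0.001,0],[1,0,0,0.0008,0],[1,0,0,0.0006,0],[1,0,0,0.0006,0],[1,0,0,0.0003,0],[1,0,0,0,0]]])

```text
clock: 21.3
eef_pos: [0.5499, 0.0162, 0.041]
eef_rot: [-0.076, 0.997, -0.0, 0.0]
wrist_force: [-2.6, -0.5, 1.0]
gripper_width: 0.157
```

```bash
python3 -c "
from h import *
go(place(*F,[0,.0605-.013,.014+.027]),F[2]+np.pi/2)
from station import bot
b=bot.snapshot('scene')['color'][:,:,::-1]
cv2.imwrite('pics/c17.png',cv2.resize(b[170:270,225:325],(600,600),interpolation=cv2.INTER_CUBIC))
"
```

```text
clk 21.3 tcp [0.5499 0.0162 0.041 ] shift [-0.0003  0.0002 -0.    ] F [-2.6 -0.5  1. ] w 0.157 j [-0.18  0.59  1.63 -0.    0.93 -1.91]
turn 0.0007
```

View pics/c17.png

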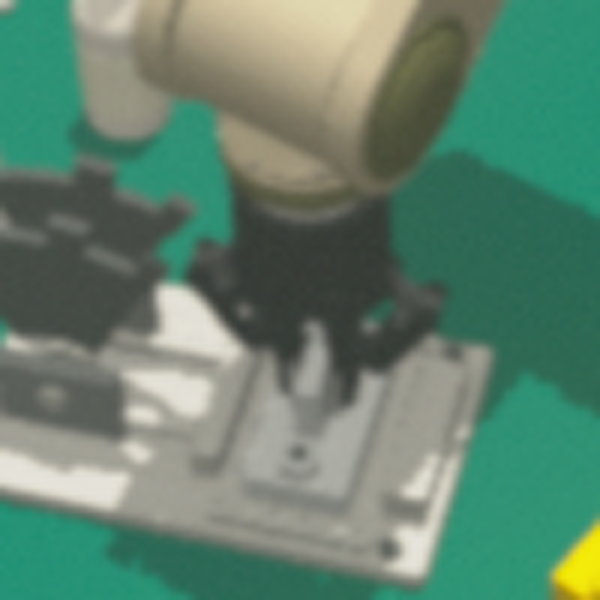

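servo_tool(increments=[[[0.7,0,0,0,0],[0,0,0,0,0],[0,0,0,0,0],[0,0,0,0,0],[0,0,0,0,0],[0,0,0,-0.005,0],[0,0,0,-0.015,0],[0,0,0,-0.03,0],[0,0,0,-0.035,0],[0,0,0,-0.035,0],[0,0,0,-0.035,0],[0,0,0,-0.035,0]]])

```text
clock: 22.35
eef_pos: [0.5494, 0.0163, 0.2329]
eef_rot: [-0.076, 0.997, -0.0, 0.0]
wrist_force: [-0.1, -0.7, -0.0]
gripper_width: 0.999
```

servo_tool(increments=[[[0,0,0,-0.035,0.05],[0,0,0,-0.03,0.1],[0,0,0,-0.02,0.12],[0,0,0,0,0.12],[0,0,0,0,0.12],[0,0,0,0,0.12],[0,0,0,0,0.12],[0,0,0,0,0.12],[0,0,0,0,0.12],[0,0,0,0,0.12],[0,0,0,0,0.12],[0,0,0,0,0.12]]])

```text
clock: 23.35
eef_pos: [0.5496, 0.0163, 0.316]
eef_rot: [0.566, 0.824, 0.0, 0.0]
wrist_force: [-0.0, -0.8, -0.0]
gripper_width: 1.001
```

servo_tool(increments=[[[0,0,0,0,0.12],[0,0,0,0,0.12],[0,0,0,0,0.08],[0,0,0,0,0],[0,0,0,0,0]]])

```text
clock: 23.77
eef_pos: [0.5497, 0.0162, 0.3159]
eef_rot: [0.687, 0.726, 0.0, 0.0]
wrist_force: [-0.3, 0.3, 1.6]
gripper_width: 0.995
```

```bash
python3 -c "
from h import *
print(go(lev(-.39,.166)+[0,0,.1],F[2]).round(2))
from station import bot
b=bot.snapshot('scene')['color'][:,:,::-1]
cv2.imwrite('pics/c18.png',cv2.resize(b[150:270,185:325],(700,600),interpolation=cv2.INTER_CUBIC))
a=bot.snapshot('top')['color'][:,:,::-1]
cv2.imwrite('pics/c18t.png',cv2.resize(a[170:250,260:370],None,fx=7,fy=7,interpolation=cv2.INTER_CUBIC))
for a in(-.42,-.40,-.38,-.36): print(a,((proj('scene',lev(a,.207))-[185,150])*5)[0].round(0),((proj('scene',lev(a,.185))-[185,150])*5)[0].round(0),((proj('top',lev(a,.207))-[260,170])*7)[0].round(0),((proj('top',lev(a,.185))-[260,170])*7)[0].round(0))
"
```

```text
clk 23.77 tcp [0.5497 0.0162 0.3159] shift [-0.1945  0.0193  0.0174] F [-0.3  0.3  1.6] w 0.995 j [-0.18  0.33  1.26 -0.    1.55 -0.24]
turn -0.096
[[-0.06  1.    0.  ]
 [ 1.    0.06 -0.  ]
 [-0.    0.   -1.  ]]
-0.42 [ 84. 146.] [105. 174.] [844. 180.] [808. 189.]
-0.4 [ 90. 145.] [110. 173.] [834. 180.] [800. 190.]
-0.38 [ 96. 145.] [115. 172.] [825. 181.] [792. 191.]
-0.36 [102. 144.] [120. 172.] [815. 182.] [783. 192.]
```

View pics/c18.png

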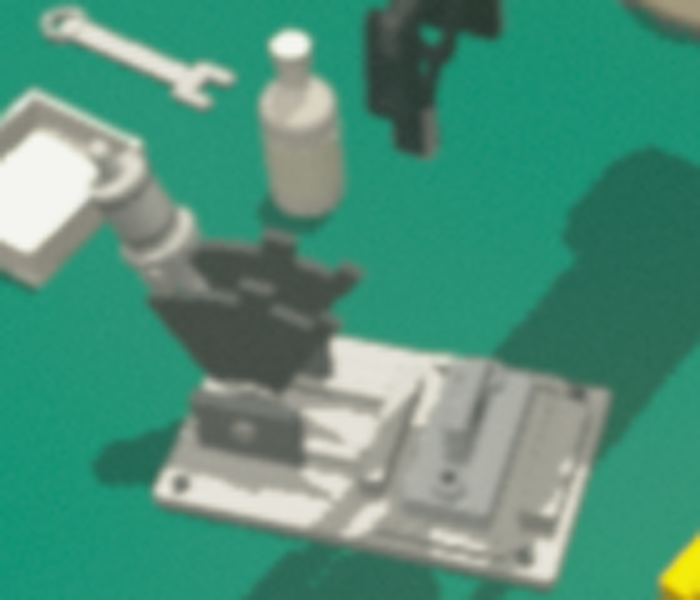

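View pics/c18t.png

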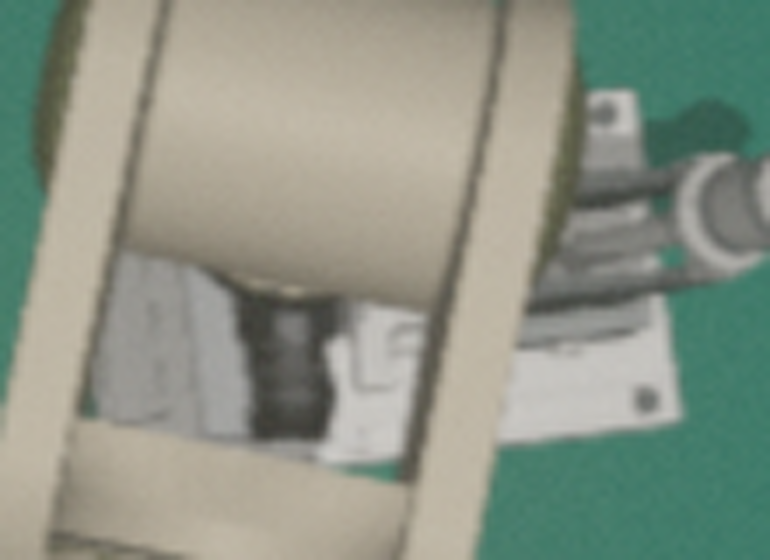

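```bash
python3 -c "
from h import *
from station import bot
a=bot.snapshot('top')['color'][:,:,::-1]
cv2.imwrite('pics/c19t.png',cv2.resize(a[170:230,330:410],None,fx=9,fy=9,interpolation=cv2.INTER_CUBIC))
for a in(-.42,-.40,-.38,-.36): print(a,*[((proj('top',lev(a,r))-[330,170])*9+4)[0].round(0) for r in (.207,.185,.137)])
"
```

```text
-0.42 [459. 235.] [413. 248.] [319. 273.]
-0.4 [447. 236.] [403. 248.] [311. 274.]
-0.38 [435. 237.] [392. 249.] [303. 275.]
-0.36 [422. 238.] [381. 250.] [296. 275.]
```

View pics/c19t.png

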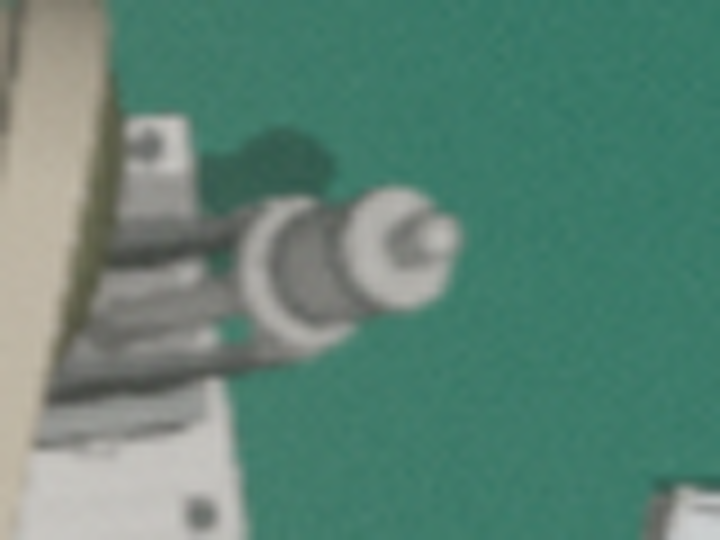

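servo_tool(increments=[[[0,-0.02,0.002,0,-0.096],[0,-0.03,0,0,0],[0,-0.03,0,0,0],[0,-0.03,0,0,0],[0,-0.03,0,0,0],[0,-0.03,0,0,0],[0,-0.02,0,0,0],[0,0,0,0,0],[0,0,0,0,0]]])

```text
clock: 24.67
eef_pos: [0.578, -0.1723, 0.3152]
eef_rot: [0.653, 0.758, -0.0, -0.0]
wrist_force: [1.0, 1.1, 0.7]
gripper_width: 1.003
```

```bash
python3 -c "
from h import *
go(lev(-.395,.166)-[0,0,.0187],F[2]);polar()
"
```

```text
clk 24.67 tcp [ 0.578  -0.1723  0.3152] shift [-0.0056  0.0011  0.1357] F [1.  1.1 0.7] w 1.003 j [-0.48  0.46  1.08  0.    1.61 -0.63]
turn -0.0031
clk 24.6667 a -0.1992 r 0.2947 x -0.001 y,z -0.0583 0.2889 Frad 0.5 Ftan 1.1 T [-0.01 -0.05 -0.05] w 1.003
```

servo_tool(increments=[[[0,-0.0055,0,0.012,-0.003],[0,0,0,0.025,0],[0,0,0,0.03,0],[0,0,0,0.03,0],[0,0,0,0.02,0],[0,0,0,0.012,0],[0,0,0,0.006,0],[0,0,0,0,0],[0.5,0,0,0,0],[1,0,0,0,0],[1,0,0,0,0],[1,0,0,0,0]]], squeeze=110)

```text
clock: 25.67
eef_pos: [0.5792, -0.1772, 0.1814]
eef_rot: [0.651, 0.759, 0.0, 0.001]
wrist_force: [0.0, 0.1, 0.4]
gripper_width: 0.453
```

servo_tool(increments=[[[1,0,0,0,0],[1,0,0,0,0],[1,0,0,0,0],[1,0,0,0,0],[1,0,0,0,0],[1,0,0,0,0]]])

```text
clock: 26.17
eef_pos: [0.5791, -0.1774, 0.1816]
eef_rot: [0.651, 0.759, 0.0, 0.001]
wrist_force: [-1.1, -0.3, 5.2]
gripper_width: 0.397
```

```bash
python3 -c "
from h import *
polar()
from station import bot
b=bot.snapshot('scene')['color'][:,:,::-1]
cv2.imwrite('pics/c20.png',cv2.resize(b[150:270,185:325],(700,600),interpolation=cv2.INTER_CUBIC))
"
```

```text
clk 26.1667 a -0.388 r 0.1678 x -0.0007 y,z -0.0635 0.1553 Frad 4.9 Ftan 1.8 T [0.05 0.35 0.01] w 0.397
```

View pics/c20.png

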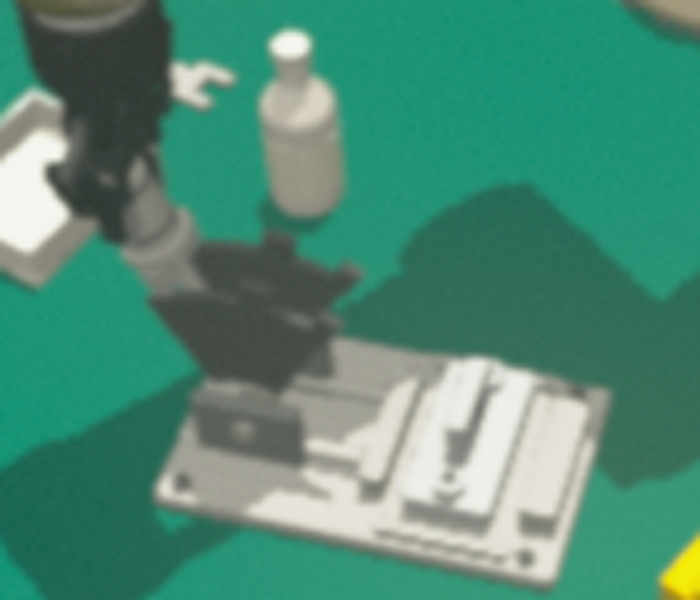

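servo_tool(increments=[[[1,-0.001,0,-0.0025,0],[1,-0.0012,0,-0.003,0],[1,-0.0012,0,-0.003,0],[1,-0.0012,0,-0.003,0],[1,-0.0012,0,-0.003,0],[1,-0.0008,0,-0.002,0],[1,0,0,0,0],[1,0,0,0,0]]])

```text
clock: 26.88
eef_pos: [0.5799, -0.1837, 0.1969]
eef_rot: [0.651, 0.759, 0.0, -0.0]
wrist_force: [3.7, 2.0, -7.7]
gripper_width: 0.396
```

```bash
python3 -c "
from h import *
polar()
"
```

```text
clk 26.8833 a -0.3886 r 0.1843 x -0.0008 y,z -0.0698 0.1706 Frad -7.7 Ftan -1.7 T [ 0.32 -0.75  0.  ] w 0.396
```

servo_tool(increments=[[[1,0.0058,0,-0.0025,0],[1,0.0061,0,-0.0021,0],[1,0.0062,0,-0.0019,0],[1,0.0062,0,-0.0017,0],[1,0.0063,0,-0.0015,0],[1,0.0063,0,-0.0012,0],[1,0.0064,0,-0.0011,0],[1,0.0064,0,-0.0008,0],[1,0.0065,0,-0.0006,0],[1,0,0,0,0],[1,0,0,0,0]]])

```text
clock: 27.8
eef_pos: [0.571, -0.1264, 0.2103]
eef_rot: [0.653, 0.758, 0.001, -0.002]
wrist_force: [5.7, 7.2, -8.1]
gripper_width: 0.393
```

```bash
python3 -c "
from h import *
polar()
from station import bot
b=bot.snapshot('scene')['color'][:,:,::-1]
cv2.imwrite('pics/c21.png',cv2.resize(b[150:270,185:325],(700,600),interpolation=cv2.INTER_CUBIC))
for a in(-.12,-.07,-.02): print(a,*[((proj('scene',lev(a,r))-[185,150])*5+2)[0].round(0) for r in (.207,.155,.137)])
"
```

```text
clk 27.8 a -0.0648 r 0.1844 x -0.001 y,z -0.0119 0.184 Frad -8.5 Ftan 5.7 T [ 1.33 -0.27 -1.99] w 0.393
-0.12 [182. 146.] [204. 212.] [211. 234.]
-0.07 [199. 148.] [217. 213.] [222. 235.]
-0.02 [217. 151.] [229. 215.] [233. 237.]
```

View pics/c21.png

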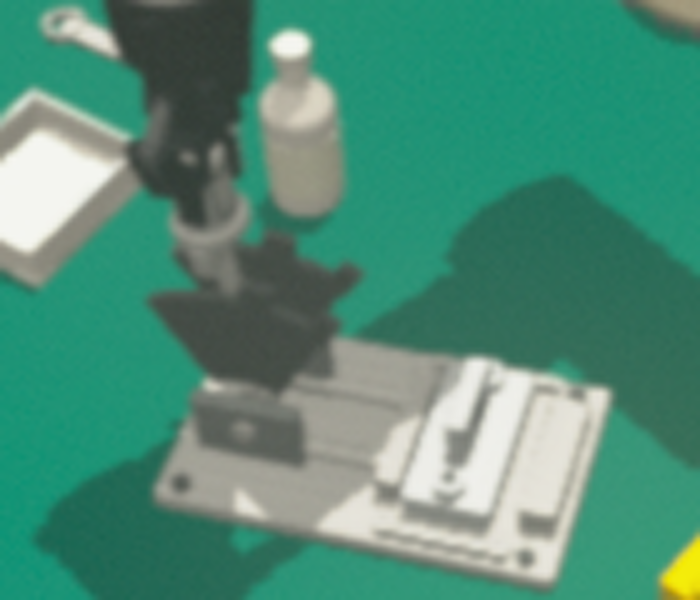

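```bash
python3 -c "
from h import *
from station import bot
b=bot.snapshot('scene')['color'][:,:,::-1]
cv2.imwrite('pics/c22.png',cv2.resize(b[165:235,195:275],None,fx=8,fy=8,interpolation=cv2.INTER_CUBIC))
b=cv2.imread('pics/scene0.png')
for a in(-.12,-.1,-.08,-.06): print(a,*[((proj('scene',lev(a,r))-[195,165])*8+4)[0].round(0) for r in (.209,.152,.137,.1)])
print(*[((proj('scene',lev(-.1,.152)+[x*np.cos(F[2]),x*np.sin(F[2]),0])-[195,165])*8+4)[0].round(0) for x in (-.023,.023)])
"
```

```text
-0.12 [211. 110.] [249. 226.] [259. 255.] [282. 324.]
-0.1 [222. 111.] [257. 226.] [266. 255.] [287. 325.]
-0.08 [233. 113.] [265. 227.] [273. 256.] [292. 326.]
-0.06 [244. 114.] [273. 229.] [280. 257.] [297. 326.]
[279. 181.] [235. 273.]
```

View pics/c22.png

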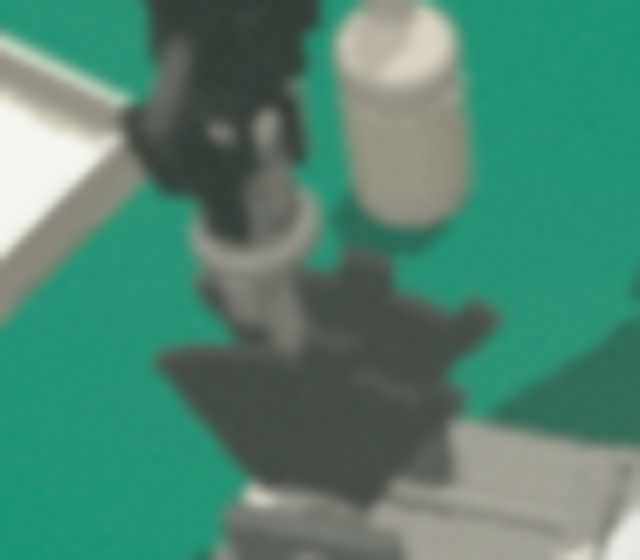

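servo_tool(increments=[[[0.2,0,0,0,0],[0.2,0,0,0,0],[0.2,0,0,0,0],[0.2,0,0,0,0],[0.2,-0.004,0,0.008,0],[0.2,-0.005,0,0.01,0],[0.2,0,0,0,0],[0.2,0,0,0,0]]])

```text
clock: 28.57
eef_pos: [0.5724, -0.1374, 0.1914]
eef_rot: [0.652, 0.759, -0.0, -0.001]
wrist_force: [0.1, -0.2, 0.6]
gripper_width: 0.8
```

```bash
python3 -c "
from h import *
polar()
go(lev(-.1,.166)-[0,0,.0187],F[2])
from station import bot
b=bot.snapshot('scene')['color'][:,:,::-1]
cv2.imwrite('pics/c23.png',cv2.resize(b[165:235,195:275],None,fx=8,fy=8,interpolation=cv2.INTER_CUBIC))
"
```

```text
clk 28.5667 a -0.1379 r 0.1667 x -0.0013 y,z -0.0229 0.1651 Frad 0.6 Ftan -0.1 T [-0.   -0.06 -0.01] w 0.8
clk 28.57 tcp [ 0.5724 -0.1374  0.1914] shift [ 0.0063  0.0013 -0.0001] F [ 0.1 -0.2  0.6] w 0.8 j [-0.43  0.48  1.35 -0.    1.3  -0.59]
turn -0.0002
```

View pics/c23.png

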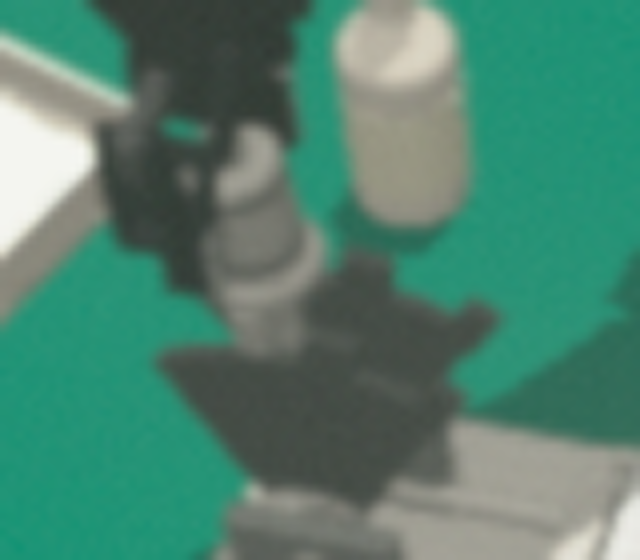

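servo_tool(increments=[[[0.2,0.004,0.0005,0,0],[0.2,0,0,0,0],[1,0,0,0,0],[1,0,0,0,0],[1,0,0,0,0],[1,0,0,0,0],[1,0,0,0,0],[1,0,0,0,0],[1,0,0,0,0]]])

```text
clock: 29.37
eef_pos: [0.5724, -0.1332, 0.1931]
eef_rot: [0.651, 0.759, -0.0, 0.0]
wrist_force: [-4.0, -0.4, 5.5]
gripper_width: 0.399
```

```bash
python3 -c "
from h import *
polar()
"
```

```text
clk 29.3667 a -0.112 r 0.1678 x -0.0006 y,z -0.0188 0.1668 Frad 5.4 Ftan 0.9 T [0.07 0.75 0.02] w 0.399
```

servo_tool(increments=[[[1,0,0,-0.003,0],[1,-0.0005,0,-0.0035,0],[1,-0.0005,0,-0.0035,0],[1,-0.0005,0,-0.0035,0],[1,0,0,-0.003,0],[1,0,0,-0.0015,0],[1,0,0,0,0],[1,0,0,0,0]]])

```text
clock: 30.03
eef_pos: [0.5726, -0.1346, 0.2102]
eef_rot: [0.651, 0.759, -0.0, -0.0]
wrist_force: [-2.5, -2.9, -7.4]
gripper_width: 0.393
```

```bash
python3 -c "
from h import *
polar()
from station import bot
b=bot.snapshot('scene')['color'][:,:,::-1]
cv2.imwrite('pics/c24.png',cv2.resize(b[165:235,195:275],None,fx=8,fy=8,interpolation=cv2.INTER_CUBIC))
"
```

```text
clk 30.0333 a -0.1095 r 0.185 x -0.0006 y,z -0.0202 0.1839 Frad -7.0 Ftan -3.3 T [-0.41  0.4   0.01] w 0.393
```

View pics/c24.png

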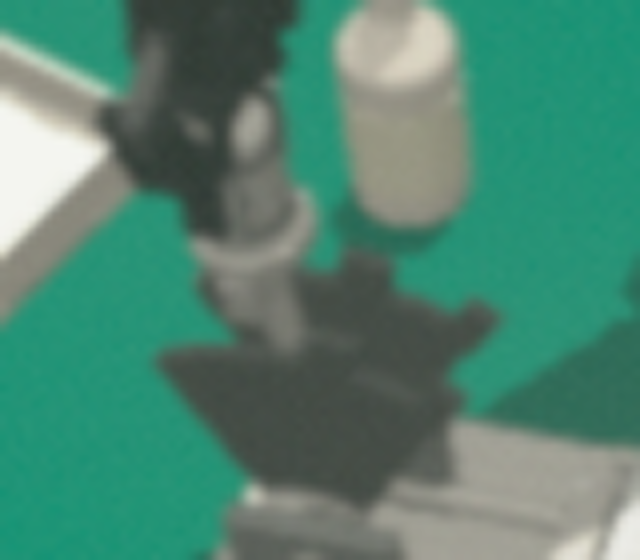

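servo_tool(increments=[[[1,0.0064,0,-0.0006,0],[1,0.0064,0,-0.0004,0],[1,0.0065,0,-0.0001,0],[1,0.0064,0,0.0001,0],[1,0.0065,0,0.0003,0],[1,0.0065,0,0.0005,0],[1,0,0,0,0]]])

```text
clock: 30.67
eef_pos: [0.5667, -0.0949, 0.2105]
eef_rot: [0.652, 0.758, 0.0, -0.001]
wrist_force: [-5.2, 0.1, -9.0]
gripper_width: 0.396
```

```bash
python3 -c "
from h import *
polar()
from station import bot
b=bot.snapshot('scene')['color'][:,:,::-1]
cv2.imwrite('pics/c25.png',cv2.resize(b[165:265,205:315],None,fx=6,fy=6,interpolation=cv2.INTER_CUBIC))
for a in(.03,.07,.11): print(a,*[((proj('scene',lev(a,r))-[205,165])*6+3)[0].round(0) for r in (.209,.15,.134,.1)])
"
```

```text
clk 30.6667 a 0.1079 r 0.1853 x -0.0005 y,z 0.0199 0.1842 Frad -8.9 Ftan 1.8 T [ 0.2   0.4  -1.67] w 0.396
0.03 [162.  92.] [172. 179.] [175. 202.] [180. 248.]
0.07 [179.  96.] [184. 182.] [185. 204.] [188. 250.]
0.11 [197. 101.] [196. 185.] [196. 207.] [196. 252.]
```

View pics/c25.png

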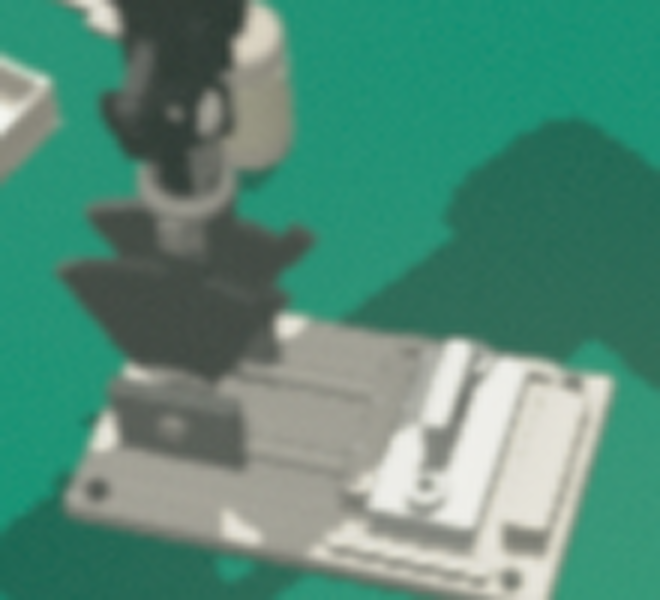

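servo_tool(increments=[[[1,0.0033,0,0.0005,0],[1,0.0032,0,0.0005,0],[1,0.0032,0,0.0005,0],[1,0.0032,0,0.0005,0],[1,0.0032,0,0.0006,0],[1,0.0032,0,0.0007,0],[1,0.0032,0,0.0007,0],[1,0.0032,0,0.0008,0],[1,0,0,0,0]]])

```text
clock: 31.47
eef_pos: [0.5631, -0.0692, 0.2069]
eef_rot: [0.651, 0.759, 0.001, -0.001]
wrist_force: [-5.0, 6.4, 1.7]
gripper_width: 0.158
```

```bash
python3 -c "
from h import *
polar()
from station import bot
b=bot.snapshot('scene')['color'][:,:,::-1]
cv2.imwrite('pics/c26.png',cv2.resize(b[165:265,205:315],None,fx=6,fy=6,interpolation=cv2.INTER_CUBIC))
for a in(.15,.2,.25): print(a,*[((proj('scene',lev(a,r))-[205,165])*6+3)[0].round(0) for r in (.209,.15,.134,.1)])
"
```

```text
clk 31.4667 a 0.2486 r 0.1863 x -0.0002 y,z 0.0459 0.1806 Frad 3.4 Ftan 6.4 T [ 0.83  0.82 -0.06] w 0.158
0.15 [214. 105.] [208. 188.] [207. 210.] [204. 254.]
0.2 [236. 112.] [223. 193.] [220. 214.] [213. 257.]
0.25 [257. 120.] [238. 198.] [233. 218.] [223. 260.]
```

View pics/c26.png

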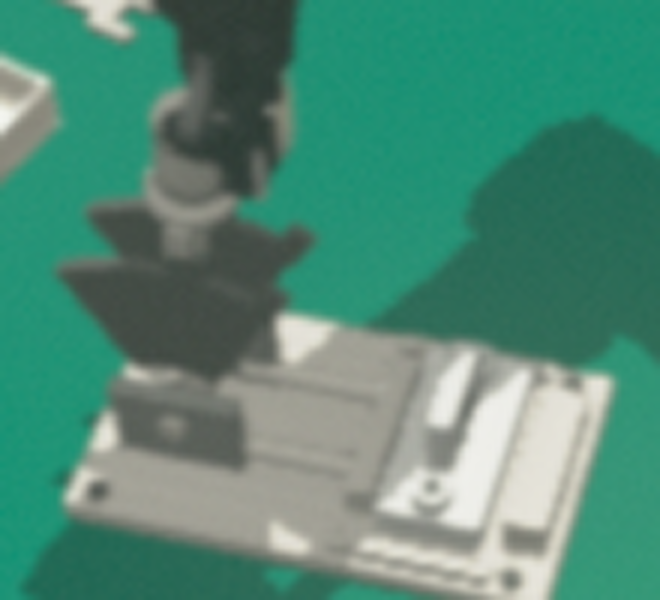

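servo_tool(increments=[[[0,0,0,0,0],[0,0,0,0,0],[0,0,0,0,0],[0,0,0,0,0],[0,0,0,0,0],[0,-0.01,0,0,0],[0,-0.012,0,0,0],[0,-0.011,0,0,0],[0,0,0,0,0],[0,0,0,0,0]]])

```text
clock: 32.35
eef_pos: [0.5681, -0.1045, 0.2057]
eef_rot: [0.652, 0.758, 0.0, -0.0]
wrist_force: [0.1, 0.5, -0.2]
gripper_width: 1.0
```

```bash
python3 -c "
from h import *
polar()
from station import bot
b=bot.snapshot('scene')['color'][:,:,::-1]
cv2.imwrite('pics/c27.png',cv2.resize(b[155:235,205:285],None,fx=7,fy=7,interpolation=cv2.INTER_CUBIC))
for a in(.05,.09,.13): print(a,*[((proj('scene',lev(a,r))-[205,155])*7+3)[0].round(0) for r in (.209,.1985,.15,.1475,.134,.1)])
"
```

```text
clk 32.35 a 0.057 r 0.1797 x -0.0005 y,z 0.0102 0.1794 Frad -0.2 Ftan 0.5 T [ 0.02 -0.01  0.02] w 1.0
0.05 [198. 180.] [200. 198.] [207. 280.] [208. 284.] [210. 306.] [214. 360.]
0.09 [219. 184.] [219. 202.] [221. 283.] [221. 287.] [222. 309.] [223. 362.]
0.13 [239. 190.] [238. 208.] [235. 287.] [235. 291.] [234. 312.] [233. 364.]
```

View pics/c27.png

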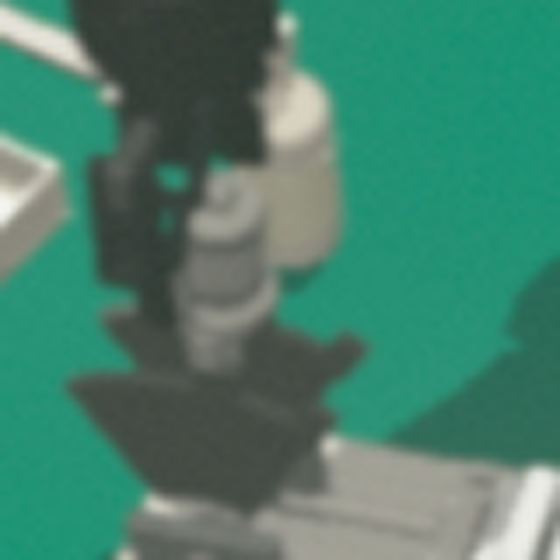

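servo_tool(increments=[[[0,0.0035,0,0,0],[0.3,0,0,0,0],[1,0,0,0,0],[1,0,0,0,0],[1,0,0,0,0],[1,0,0,0,0],[1,0,0,0,0],[1,0,0,0,0],[1,0,0,0,0],[1,0,0,-0.002,0],[1,0.0005,0,-0.002,0],[1,0,0,0,0]]], squeeze=120)

```text
clock: 33.4
eef_pos: [0.5672, -0.0996, 0.2092]
eef_rot: [0.651, 0.759, -0.0, -0.001]
wrist_force: [-1.6, -2.7, -8.0]
gripper_width: 0.4
```

```bash
python3 -c "
from h import *
polar()
"
```

```text
clk 33.4 a 0.0828 r 0.1835 x -0.0007 y,z 0.0152 0.1829 Frad -8.1 Ftan -1.7 T [-0.31 -0.03  0.  ] w 0.4
```

servo_tool(increments=[[[1,0.0037,0,0.0003,0],[1,0.0037,0,0.0004,0],[1,0.0037,0,0.0005,0],[1,0.0037,0,0.0005,0],[1,0.0037,0,0.0006,0],[1,0,0,0,0]]])

```text
clock: 33.9
eef_pos: [0.5647, -0.0823, 0.2076]
eef_rot: [0.651, 0.759, -0.002, 0.001]
wrist_force: [-1.7, -7.3, -5.8]
gripper_width: 0.394
```

```bash
python3 -c "
from h import *
polar()
from station import bot
b=bot.snapshot('scene')['color'][:,:,::-1]
cv2.imwrite('pics/c28.png',cv2.resize(b[155:265,205:315],None,fx=5.4,fy=5.4,interpolation=cv2.INTER_CUBIC))
for a in(.1,.15,.2): print(a,*[((proj('scene',lev(a,r))-[205,155])*5.4+2)[0].round(0) for r in (.209,.152,.1)])
"
```

```text
clk 33.9 a 0.179 r 0.1842 x -0.0006 y,z 0.0328 0.1813 Frad -7.0 Ftan -5.8 T [-2.61 -0.   -0.29] w 0.394
0.1 [172. 143.] [173. 217.] [174. 279.]
0.15 [192. 148.] [187. 220.] [183. 282.]
0.2 [211. 154.] [201. 225.] [191. 285.]
```

View pics/c28.png

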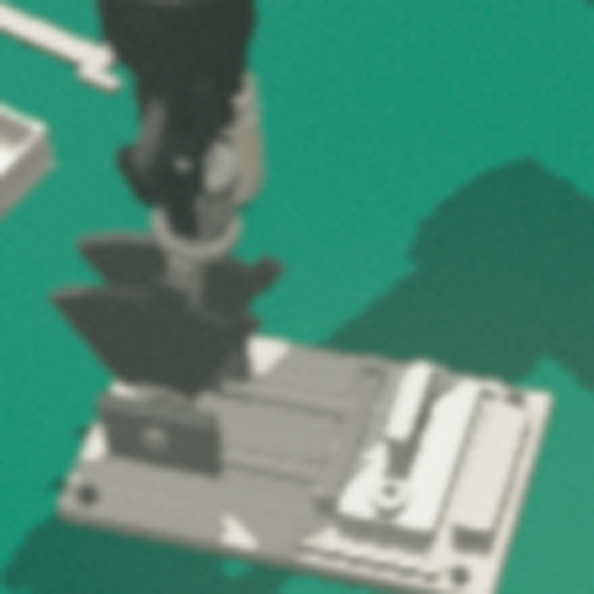

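servo_tool(increments=[[[1,0.0036,0,0.0008,0],[1,0.0036,0,0.0008,0],[1,0.0036,0,0.0009,0],[1,0.0036,0,0.001,0],[1,0,0,0,0]]])

```text
clock: 34.37
eef_pos: [0.562, -0.0662, 0.2035]
eef_rot: [0.652, 0.758, -0.0, -0.001]
wrist_force: [-2.0, -0.9, -8.1]
gripper_width: 0.397
```

```bash
python3 -c "
from h import *
polar()
from station import bot
b=bot.snapshot('scene')['color'][:,:,::-1]
cv2.imwrite('pics/c29.png',cv2.resize(b[155:265,205:315],None,fx=5.4,fy=5.4,interpolation=cv2.INTER_CUBIC))
for a in(.2,.25,.3): print(a,*[((proj('scene',lev(a,r))-[205,155])*5.4+2)[0].round(0) for r in (.209,.152,.1)])
"
```

```text
clk 34.3667 a 0.2698 r 0.1839 x -0.0008 y,z 0.049 0.1772 Frad -8.0 Ftan 1.6 T [-0.2   0.6  -1.48] w 0.397
0.2 [211. 154.] [201. 225.] [191. 285.]
0.25 [231. 161.] [214. 229.] [200. 288.]
0.3 [250. 168.] [228. 235.] [209. 291.]
```

View pics/c29.png

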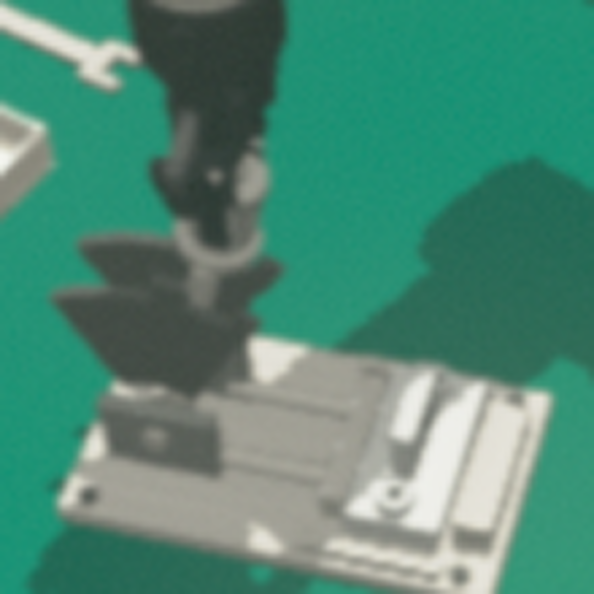

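servo_tool(increments=[[[1,0.0036,0,0.0009,0],[1,0.0035,0,0.0011,0],[1,0.0035,0,0.0011,0],[1,0.0035,0,0.0013,0],[1,0,0,0,0]]])

```text
clock: 34.83
eef_pos: [0.5601, -0.0529, 0.1995]
eef_rot: [0.652, 0.758, -0.0, -0.0]
wrist_force: [-4.8, -2.2, -7.0]
gripper_width: 0.397
```

```bash
python3 -c "
from h import *
polar()
from station import bot
b=bot.snapshot('scene')['color'][:,:,::-1]
cv2.imwrite('pics/c30.png',cv2.resize(b[155:265,205:315],None,fx=5.4,fy=5.4,interpolation=cv2.INTER_CUBIC))
for a in(.25,.3,.35): print(a,*[((proj('scene',lev(a,r))-[205,155])*5.4+2)[0].round(0) for r in (.209,.152,.1)])
"
```

```text
clk 34.8333 a 0.346 r 0.1841 x -0.0007 y,z 0.0624 0.1732 Frad -7.0 Ftan 1.0 T [-0.87  0.52 -1.72] w 0.397
0.25 [231. 161.] [214. 229.] [200. 288.]
0.3 [250. 168.] [228. 235.] [209. 291.]
0.35 [269. 176.] [241. 240.] [217. 294.]
```

View pics/c30.png

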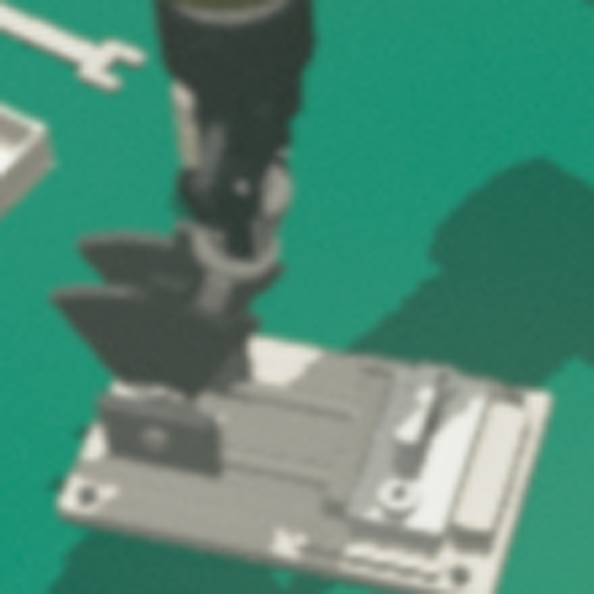

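servo_tool(increments=[[[1,0.0025,0,0.0009,0],[1,0.0025,0,0.0009,0],[1,0,0,0,0]]])

```text
clock: 35.13
eef_pos: [0.5596, -0.0484, 0.1979]
eef_rot: [0.651, 0.759, -0.001, 0.001]
wrist_force: [-5.1, -9.2, -6.0]
gripper_width: 0.394
```

```bash
python3 -c "
from h import *
polar()
"
```

```text
clk 35.1333 a 0.3721 r 0.1842 x -0.0005 y,z 0.067 0.1716 Frad -8.6 Ftan -5.6 T [-2.44  0.36  0.14] w 0.394
```

servo_tool(increments=[[[0,0,0,0,0],[0,0,0,0,0],[0,0,0,0,0],[0,0,0,0,0],[0,0,0,0,0],[0,0,0,-0.02,0],[0,0,0,-0.03,0],[0,0,0,-0.03,0],[0,0,0,-0.03,0],[0,0,0,0,0],[0,0,0,0,0]]])

```text
clock: 36.05
eef_pos: [0.5601, -0.0481, 0.3093]
eef_rot: [0.651, 0.759, 0.001, 0.002]
wrist_force: [-0.5, 1.1, -1.1]
gripper_width: 1.0
```

```bash
python3 -c "
from h import *
polar()
from station import bot
b=bot.snapshot('scene')['color'][:,:,::-1]
cv2.imwrite('pics/c31.png',cv2.resize(b[155:265,205:315],None,fx=5.4,fy=5.4,interpolation=cv2.INTER_CUBIC))
for a in(.29,.32,.35): print(a,*[((proj('scene',lev(a,r))-[205,155])*5.4+2)[0].round(0) for r in (.207,.185,.134)])
"
```

```text
clk 36.05 a 0.2332 r 0.2909 x -0.0 y,z 0.0672 0.283 Frad -0.8 Ftan 1.4 T [-0.    0.   -0.04] w 1.0
0.29 [246. 169.] [237. 195.] [219. 254.]
0.32 [257. 174.] [247. 200.] [226. 256.]
0.35 [268. 179.] [257. 204.] [233. 259.]
```

View pics/c31.png

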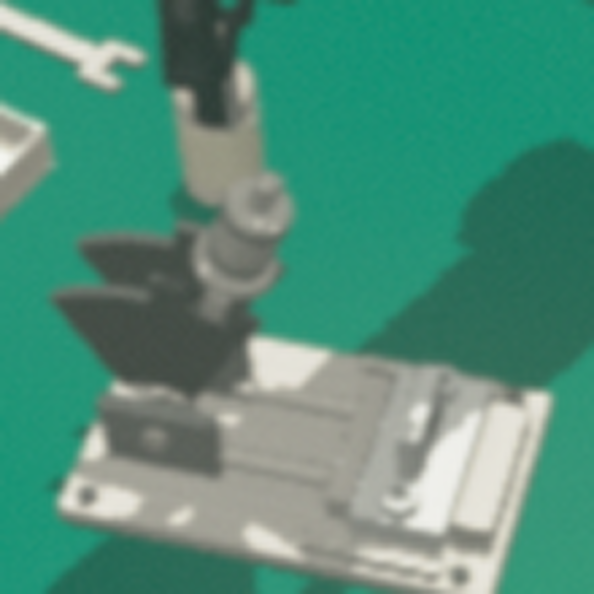

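servo_tool(increments=[[[0,0.01,0,-0.01,0],[0,0.02,0,-0.01,0],[0,0.03,0,0,0],[0,0.03,0,0,0],[0,0.03,0,0,0],[0,0.03,0,0,0],[0,0.03,0,0,0],[0,0.03,0,0,0],[0,0.03,0,0,0],[0,0.03,0,0,0],[0,0.03,0,0,0],[0,0.02,0,0,0]]])

```text
clock: 37.1
eef_pos: [0.5098, 0.2711, 0.3274]
eef_rot: [0.651, 0.759, -0.0, -0.001]
wrist_force: [0.2, -0.2, -0.1]
gripper_width: 1.001
```

servo_tool(increments=[[[0,0.01,0,0,0],[0,0,0,0,0],[0,0,0,0,0]]])

```text
clock: 37.35
eef_pos: [0.5096, 0.2778, 0.3276]
eef_rot: [0.651, 0.759, -0.0, -0.0]
wrist_force: [-0.4, -0.8, 0.4]
gripper_width: 1.001
```

```bash
python3 -c "
from h import *
from station import bot
b=bot.snapshot('scene')['color'][:,:,::-1]
a=bot.snapshot('top')['color'][:,:,::-1]
cv2.imwrite('pics/scene_e.png',b);cv2.imwrite('pics/top_e.png',a)
cv2.imwrite('pics/c32.png',cv2.resize(b[150:270,205:315],None,fx=5,fy=5,interpolation=cv2.INTER_CUBIC))
cv2.imwrite('pics/c32t.png',cv2.resize(a[170:250,260:370],None,fx=7,fy=7,interpolation=cv2.INTER_CUBIC))
for q in(.31,.33,.35,.36): print(q,*[((proj('scene',lev(q,r))-[205,150])*5+2)[0].round(0) for r in (.207,.185,.134)],*[((proj('top',lev(q,r))-[260,170])*7+3)[0].round(0) for r in (.207,.185,.134)])
"
```

```text
0.31 [235. 185.] [226. 209.] [207. 262.] [453. 231.] [465. 235.] [493. 243.]
0.33 [242. 188.] [232. 211.] [211. 263.] [442. 233.] [455. 236.] [486. 244.]
0.35 [249. 191.] [238. 214.] [216. 265.] [431. 234.] [446. 238.] [479. 245.]
0.36 [252. 192.] [241. 215.] [218. 266.] [425. 235.] [441. 239.] [476. 246.]
```

View pics/c32.png

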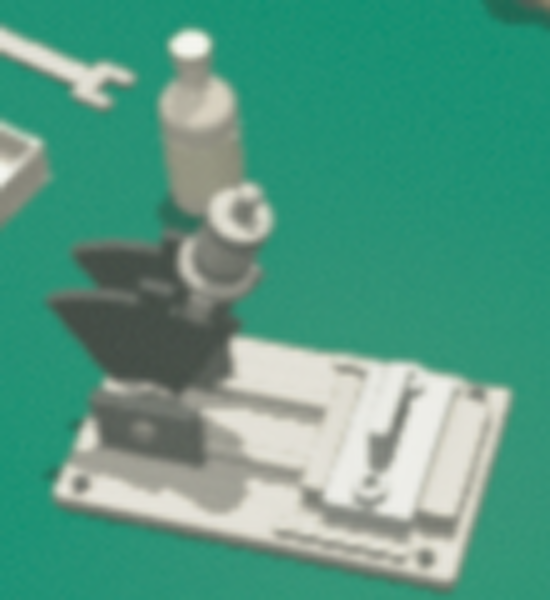

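View pics/c32t.png

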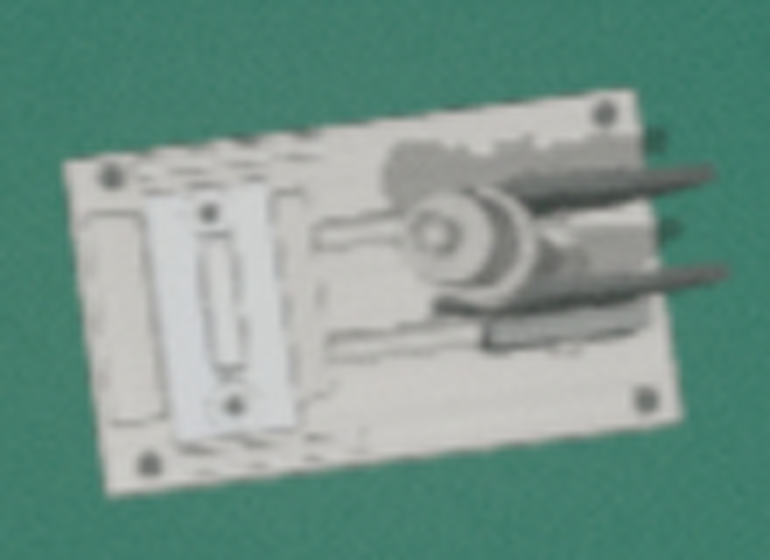

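View pics/scene_e.png

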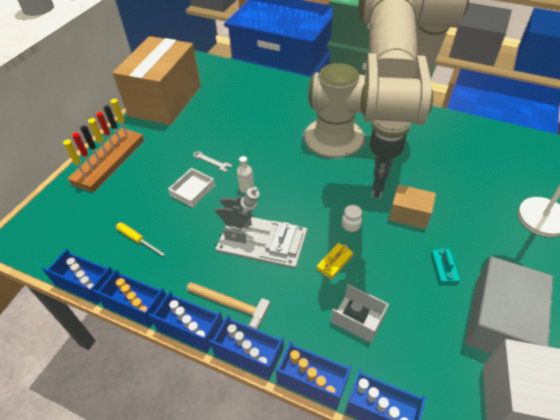

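```bash
python3 -c "
from station import bot
print(bot.hand_in(), bot.state()['clock'])"
```

```text
the job is handed in; nothing more can be done
the job is handed in; nothing more can be done
```

The bracket is clamped in the nest, and the lever is on the clamped side with its collar down. I handed the job in after about 37 s, well inside the 72 s limit.

- **Opening:** I lifted the collar about 18 mm and swung the lever back through the gate. The pinch slipped off past the gate, at about -0.23 rad. I regripped with the collar down, which is free on that side, and took the lever to its stop at -0.40. The measured push rose to about 16 N there.
- **Placing:** I gripped the bare aluminium bracket by its rib (the yellow and turquoise look-alikes were left alone). I set it down flat between the open jaws with about 1 N of contact force.
- **Closing:** I lifted the collar again and swung the lever over.
    - It lagged in the grip before the gate, so I regripped there.
    - It slipped off once inside the gate at about 0.1 rad, where the collar rested on the step. I regripped, lifted to about 18 mm and finished the swing with the collar up.
    - I never pushed the lever through the gate with the collar down.
- **Last checks (images only):**
    - The lever reads about 0.34 rad.
    - The spacing of rod end, collar top and flange matches the starting picture, so I judge the collar fully home. I did not tug the lever to test the lock.
    - The bracket sits square along the fixed jaw. By the given dimensions, up to about 2 mm of play between the jaws is possible.
    - The other things on the bench look where they were at the start.

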